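# Lift the screen plate from its bay with the flat lifter and thread it on the grader rod

### The arm

A 7-joint arm with a two-finger parallel gripper is mounted at the origin on a cart in front of the work surface, level with it; the furniture and walls round the work are solid. World frame = base frame: x ahead of the robot, y to its left, z up, the work surface at z = 0. Lengths are in m, angles in degrees, forces in N, time in s.
With the tool pointing down it reaches from about 0.425 to 0.875 m from the base axis. Payload 4.7 kg.
Tool frame: the origin (TCP) lies midway between the tips of the shut fingers; the grasp point (between the pads) lies 19 mm behind it; z points along the fingers, x is the direction in which the jaws open and shut, and the axes are right-handed (so a half turn about z gives the same grasp; the last joint's range is limited). The gripper opens to 85 mm and grips with 20 to 120 N. Pads are 22 mm wide; open, the fingers measure 114 mm over their backs; the gripper's body (76 mm by 85 mm) begins 54 mm behind the grasp point. The pads swing forward as they close: fully open they stand 13 mm farther back than shut.
Start: joints at [68.531, 18.392, -4.016, 83.108, 1.295, 78.541, -3.26], TCP at [0.246, -0.602, 0.193] pointing down, gripper open.
Joint ranges: [-163.93, 163.93], [-17.29, 119.83], [-79.2, 71.16], [3.27, 140.29], [-89.18, 269.18], [5.43, 117.66], [-154.24, 154.24]. Speed limits (degrees/s): [147.25, 147.25, 180, 180, 180, 180, 180].

### API

Orientations are given as [roll, pitch, yaw] about the fixed x, y, z axes, in that order (R = Rz(yaw) Ry(pitch) Rx(roll)).
In Python, from plant import status, viewer, order gives the robot as it stands. The module is installed in compiled form; this text tells all that it offers.
- The arm moves only by the shell command python3 -m handwheel 'ROWS' [OPENING]. ROWS is JSON, a list of rows, each a list of 2 entries, a list of its own where there are three numbers: the shift along the tool's x, y, z in cm, then the turn about the tool's z in rad. In form: [[[x, y, z], turn], ...]. A call has 1 to 8 rows; each row shifts and turns the commanded pose from where the row before left it, along the tool's axes as they then stand; what a row does not reach is not made up. A row lasts 1/8 s, in which the tool goes at most 62.5 mm and 10.7 degrees, less where a joint would pass 70% of its speed; a pose out of reach is approached as far as the arm can. A call is refused whole if a number of a shift passes 6.25 or a number of a turn 0.188, either way. A call with a gripper value outside its range is refused whole. OPENING is the finger opening in cm, from 0 to 8.54, set as the call begins (- or left out, the last holds). The fingers move at their own pace and stop on an object; the grip force is fixed at half the most. Time passes only in rows, so rows that do not move let the fingers close. It gives the time, the measured TCP pose, the force and the opening at its end, in the units of the state.
- status.get_obs(): the state, without advancing time (a new reading comes with each control period).
- viewer.snapshot(name): name is "scene" or "top" or "wrist"; returns the picture (420x560x3 uint8, red, green, blue); there is no depth.
- viewer.calibration(name): a dict with "camera_matrix" (3x3 intrinsics, pixels), "R" (3x3) and "t" (3): a world point X has camera coordinates R X + t. Camera axes: x right, y down, z forward; pixel columns grow to the right and rows downward; lengths in m; the calibration is good to about 2 mm. A picture is of the moment at which its call begins: read the wrist's pose just before it. calibration takes no time and is no camera call; for the wrist camera it gives the pose at the moment of the call.
- order.finish_job(): hands the job in, once; it reports no verdict.
Trained networks look in the newest picture that a camera, given by its name, has taken for a name from the list of things; names that differ only in an ending like _2 or _b are one class to them, and where a whole thing is asked for, a point or a joint stands for the part that bears it (a point fixed in the world has none). Each returns a list of dicts, best first, with "confidence" (0 to 1); they miss things now and then, are a little off and sometimes report something else, mostly with a low value. They report only what shows in the picture. A call takes as long as a camera call. They do not tell look-alikes from the thing itself.
- viewer.search_frame(camera, query): "box" ([left, top, right, bottom] in pixels, round what is visible of it).
- viewer.outline_of(camera, query): "region" (420x560 bool, what is visible of it) and "box" ([left, top, right, bottom] in pixels, round what is visible of it).
The state is a dict: "time_s": time; "q": joint angles; "joint_vel": joint speeds; "joint_efforts": joint torques, N m; "eef_pos": TCP position; "eef_rot": TCP orientation; "contact_force": force on the tool from outside, world axes, zero at the start; "ft_torque": the same for the moment, N m; "opening": finger opening in m.
Only numpy, scipy, OpenCV 4.12 (cv2) and the standard library are available. Lean on these libraries where they do the work, as an engineer would, in place of code of your own. Each camera call takes 0.05 s, during which the arm holds its last target.

### The job

With the flat lifter, slide its blade under the drilled screen plate in the steel bay, lift the plate out without your fingers touching it, lay it flat on the wooden two-rail rest and draw the lifter out. Set the lifter down on its blade on the bare counter, then take the plate by its long edges, lift it off the rest and lower it gently over the tall rod of the grader stand until it lies flat on the seat, lengthwise along the seat, and let go. Leave the mug, the near bowl and the jar where they stand.

Things in the scene. Friction and masses are not known exactly. Their poses are not given: they have to be found in the camera images.
- lifter_grip (a point): Centre of the flat lifter's dark wooden handle (84 mm along x, 22 wide, 26 tall), folded forward above its steel blade. x points to the blade's front edge, z up. With the blade on the counter this point is 77 mm up. A 34 mm wide upright joins blade and handle at the back, its front face 44 mm behind this point. Open at front and sides. About 0.2 kg. Starts lying on its blade.
- blade_tip (a point): Middle of the front edge of the lifter's blade, on its underside: 69 mm ahead of (+x) and 77 mm below the handle's centre. The blade is flat, 38 mm wide, 3 mm thick, about 113 mm long back to the upright. Clear height between blade and handle 61 mm. Axes as the lifter's.
- plate_center (a point): Centre (half-way up) of the aluminium screen plate: flat oblong, 150 mm long (x), 64 wide (y), 8 thick, printed with rows of dark dots, with one real through hole of 16 mm diameter 45 mm from the centre toward +x. About 0.2 kg. Starts flat in the bay, lengthwise, underside 18 mm above the counter, hole at the bay's closed end.
- plate_hole (a point): Centre (half-way up) of the 16 mm hole in the screen plate, 45 mm along the plate's +x from its centre. Axes as the plate's.
- bay: Fixed steel bay holding the plate; origin on the counter under its centre, x from its open front (robot side) to its closed back. 164 mm long, 84 wide; side and back walls 45 mm high, open above, 72 mm apart inside. The plate lies along x on two side ledges 18 mm up. Lips 22 mm high end the ledges at the front: raise the plate over 30 mm before moving it away.
- bay_mouth (a point): Middle of the bay's open front end, at floor level 3 mm above the counter, 82 mm from the bay's centre toward -x. From here a clear channel 46 mm wide runs under the plate between the ledges to the back wall, from 3 up to 18 mm high, so a blade can slide in along x. Axes as the bay's.
- rest: Fixed wooden rest; origin on the counter under its centre, x along its rails, away from the robot. Two rails 130 mm long, 6 mm wide, tops 30 mm up, with a channel 46 mm wide between, open at both ends and above; floor 5 mm up. 58 mm wide over the rails, so a plate laid along it stands 3 mm proud at each side. The plate belongs lengthwise along the rails, centred.
- stand: Fixed grader stand; origin on the counter under the place of the seated plate's centre, x toward the rod end. Base about 125 x 80 mm, 8 mm thick; on it a grey seat 50 mm wide (y), from x = -48 to +68 mm, top 38 mm up. The seated plate lies lengthwise along x.
- rod_tip (a point): Top of the stand's upright steel rod: diameter 12 mm, 45 mm toward +x from the stand's origin, top 113 mm above the counter (75 mm above the seat), the uppermost 11 mm tapering to 4 mm. Axes as the stand's.
- seat_center (a point): Point on top of the stand's seat, 38 mm up, above the stand's origin; the centre of the plate belongs over it. Axes as the stand's.
- mug: White mug, bystander, 85 x 116 mm, 91 mm high, origin under its centre, z up.
- bowl: White cupping bowl, bystander, the one of several like it nearest the robot, 92 mm across, 62 mm high, origin under its centre.
- jar: Glass jar with a lid, bystander, 92 mm across, 167 mm high, origin under its centre.
There are look-alikes about, which are no part of the job. Of the things that look like the part that bears plate_center, the larger one is meant.

How it is judged (in metres and radians):
On the way, in this order (a step that is already met when the one before it is completed fails the run):
1. the plate is lifted out of the bay on the lifter, fingers not touching it (height (world z) of plate_center above 0.055 m and contact force between lifter and plate above 0.5 N and contact force between the fingers and plate below 0.05 N and contact force between plate and bay below 0.05 N), for 0.2 s.
2. the plate lies flat on the rest, touched neither by lifter nor fingers (horizontal distance between plate_center and rest below 0.03 m and height (world z) of plate_center between 0.03 and 0.038 m and angle between plate_center's own z axis and vertical below 0.06 rad and contact force between plate and rest above 0.5 N and contact force between each of lifter, the fingers and plate below 0.05 N), for 0.2 s.
3. the plate is lifted off the rest with the fingers alone (contact force between the fingers and plate above 0.5 N and contact force between plate and rest below 0.05 N and contact force between lifter and plate below 0.05 N and height (world z) of plate_center above 0.05 m), for 0.1 s.
At the end, for the whole second after the job is handed in: Rod through the hole (within 5 mm), plate flat on the seat (tilt under 0.05 rad, its centre 38 to 45.5 mm up and within 12 mm of the seat centre sideways), lifter on its blade on the counter (tilt under 0.06 rad, handle centre 73 to 80 mm up) clear of the plate, both at rest (horizontal distance between plate_hole and rod_tip below 0.005 m and horizontal distance between plate_center and seat_center below 0.012 m and height (world z) of plate_center between 0.038 and 0.0455 m and angle between plate_center's own z axis and vertical below 0.05 rad and linear speed of each of plate, lifter below 0.02 m/s and height (world z) of lifter_grip between 0.073 and 0.08 m and angle between lifter_grip's own z axis and vertical below 0.06 rad and contact force between lifter and plate below 0.05 N); the robot touches nothing.
It fails at once if the mug is moved more than 20 mm (distance of mug from where it was at the start of the episode above 0.02 m).
It fails at once if the bowl is moved more than 20 mm (distance of bowl from where it was at the start of the episode above 0.02 m).
It fails at once if the jar is moved more than 20 mm (distance of jar from where it was at the start of the episode above 0.02 m).
It fails at once if the plate drops down the rod (faster than 0.4 m/s with the hole on the rod) (linear speed of plate above 0.4 m/s and horizontal distance between plate_hole and rod_tip below 0.006 m and height (world z) of plate_center below 0.113 m).
It also fails if it takes over 72 s, if anything falls off the work surface, if the arm or the gripper's body presses on something with over 40 N, if the wrist force passes 120 N, or if a joint passes its speed limit or range.

## Working session

There is one attempt and no reset: what is moved stays moved. The work goes in short steps, Python scripts to look and compute and a shell command to move; the robot and the scene stay as the last step left them, time stands still between calls to the robot, and variables do not carry over. Pictures are saved under pics/ and viewed, and the job is handed in when it is done.

```bash
mkdir -p pics; ls; python3 - <<'E'
from plant import status, viewer
import cv2
o=status.get_obs(); print({k:o[k] for k in ('time_s','eef_pos','eef_rot','contact_force','opening')})
for n in ('scene','top','wrist'):
    im=viewer.snapshot(n); cv2.imwrite(f'pics/{n}0.png',im[:,:,::-1])
    c=viewer.calibration(n); print(n,c)
E
```

```text
pics
{'time_s': 0.0, 'eef_pos': array([ 0.24611849, -0.60092172,  0.19161287]), 'eef_rot': array([ 1.79994091e+02,  1.12288391e-01, -6.77190180e+01]), 'contact_force': array([-0.38024449,  0.41717359,  0.44973437]), 'opening': 0.0851123734153921}
scene {'camera_matrix': array([[466.37167834,   0.        , 278.78488755],
       [  0.        , 466.37167834, 207.20785126],
       [  0.        ,   0.        ,   1.        ]]), 'R': array([[-0.57051608, -0.82128552, -0.00122461],
       [-0.44996917,  0.31382329, -0.83608773],
       [ 0.68705105, -0.47645046, -0.54859439]]), 't': array([0.42006281, 0.31466252, 1.06967462])}
top {'camera_matrix': array([[507.96969271,   0.        , 284.88319972],
       [  0.        , 507.96969271, 207.16948354],
       [  0.        ,   0.        ,   1.        ]]), 'R': array([[ 0.00735464, -0.99994188,  0.00788317],
       [-0.98638345, -0.00854972, -0.16423946],
       [ 0.16429732, -0.0065679 , -0.986389  ]]), 't': array([0.06847282, 0.62159407, 1.46745445])}
wrist {'camera_matrix': array([[317.91531019,   0.        , 280.94148942],
       [  0.        , 317.91531019, 215.50574444],
       [  0.        ,   0.        ,   1.        ]]), 'R': array([[ 0.37974565, -0.92508986, -0.00140837],
       [-0.87373357, -0.35916347,  0.32801105],
       [-0.30394553, -0.12333023, -0.94467284]]), 't': array([-0.65061599, -0.04303586,  0.37944444])}
```

View pics/scene0.png

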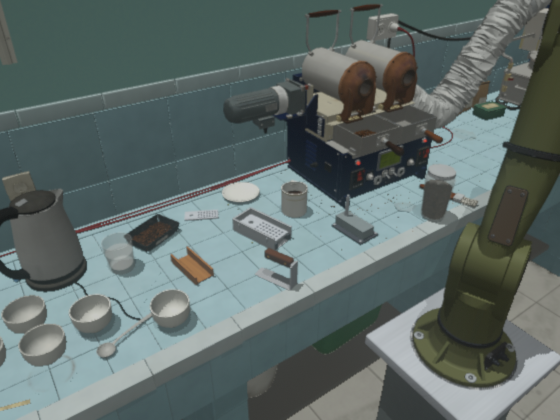

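View pics/top0.png

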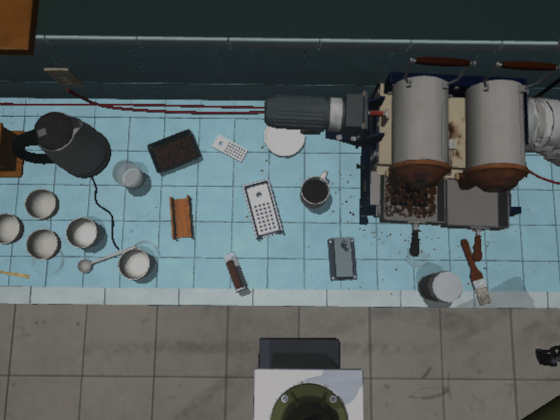

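View pics/wrist0.png

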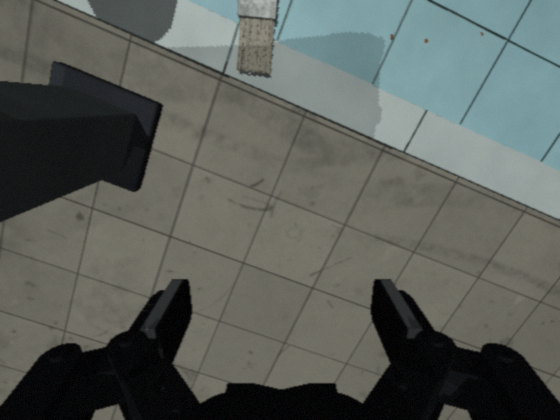

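The top view shows the lifter at (235,272), the bay with its plate at (264,208), the rest at (181,218) and the stand at (342,258). The mug is at (315,190), the near bowl at (137,264) and the jar at (443,287). Two things look like the plate: the large one at (264,208) in the steel bay and a small loose one at (230,148). The larger one, in the bay, fits the description. I'll confirm it in crops.

```bash
python3 - <<'E'
import cv2
im=cv2.imread('pics/top0.png')
c=im[130:300,160:370]; cv2.imwrite('pics/topc.png',cv2.resize(c,None,fx=3.6,fy=3.5,interpolation=cv2.INTER_CUBIC))
im=cv2.imread('pics/scene0.png')
c=im[170:300,160:400]; cv2.imwrite('pics/scenec.png',cv2.resize(c,None,fx=3.3,fy=3.3,interpolation=cv2.INTER_CUBIC))
E
cat > h.py <<'E'
import numpy as np,cv2
from plant import status, viewer
def ray(cam,px,z,c=None):
    c=c or viewer.calibration(cam)
    K,R,t=map(np.array,(c['camera_matrix'],c['R'],c['t']))
    d=R.T@np.linalg.solve(K,np.array([px[0],px[1],1.])); o=-R.T@t
    return o+d*(z-o[2])/d[2]
def proj(cam,X,c=None):
    c=c or viewer.calibration(cam)
    p=c['camera_matrix']@(c['R']@np.array(X)+c['t']); return p[:2]/p[2]
E
python3 - <<'E'
from h import *
for n in ['lifter_grip','plate_center','bay','rest','stand','mug','bowl','jar']:
  for cam in ('top','scene'):
    r=viewer.outline_of(cam,n)
    print(n,cam,[(np.round(x['box']),round(x['confidence'],2),np.round(cv2.minAreaRect(np.argwhere(x['region'])[:,::-1].astype(np.float32))[0],1)) for x in r[:3]])
E
```

```text
lifter_grip top [(array([224., 254., 247., 295.]), 0.7, array([234.7, 271.9])), (array([246., 184., 277., 234.]), 0.62, array([261.7, 208.8])), (array([118., 250., 152., 282.]), 0.23, array([134.5, 264.5]))]
lifter_grip scene [(array([260., 247., 298., 292.]), 0.89, array([278.7, 269.2]))]
plate_center top [(array([248., 184., 283., 235.]), 0.95, array([262. , 209.4])), (array([211., 135., 247., 161.]), 0.61, array([229., 148.])), (array([241., 178., 286., 238.]), 0.61, array([262.1, 209.3]))]
plate_center scene [(array([243., 215., 289., 242.]), 0.82, array([263.9, 227.7])), (array([184., 210., 218., 222.]), 0.54, array([200.6, 215. ]))]
bay top [(array([244., 178., 283., 241.]), 0.8, array([261.6, 208.7]))]
bay scene [(array([232., 207., 289., 251.]), 0.81, array([260.8, 228.4]))]
rest top [(array([171., 195., 189., 241.]), 0.68, array([180.4, 217. ]))]
rest scene [(array([170., 247., 216., 284.]), 0.79, array([191.5, 265.5]))]
stand top [(array([331., 238., 358., 280.]), 0.84, array([341.5, 259. ])), (array([224., 254., 247., 294.]), 0.37, array([234.3, 271.8]))]
stand scene [(array([330., 195., 377., 246.]), 0.56, array([350.2, 224.2]))]
mug top [(array([303., 170., 330., 208.]), 0.76, array([313.9, 190.6]))]
mug scene []
bowl top [(array([119., 251., 153., 281.]), 0.78, array([134.5, 264. ])), (array([246., 184., 282., 235.]), 0.63, array([261.9, 209.2])), (array([244., 178., 279., 239.]), 0.17, array([261.6, 208.8]))]
bowl scene [(array([149., 289., 190., 327.]), 0.56, array([169.5, 308.5])), (array([331., 196., 378., 245.]), 0.47, array([350.6, 224.7]))]
jar top [(array([415., 270., 464., 305.]), 0.94, array([440., 287.])), (array([302., 171., 331., 207.]), 0.35, array([314., 190.]))]
jar scene [(array([419., 165., 457., 225.]), 0.78, array([436.7, 192.8]))]
```

View pics/topc.png

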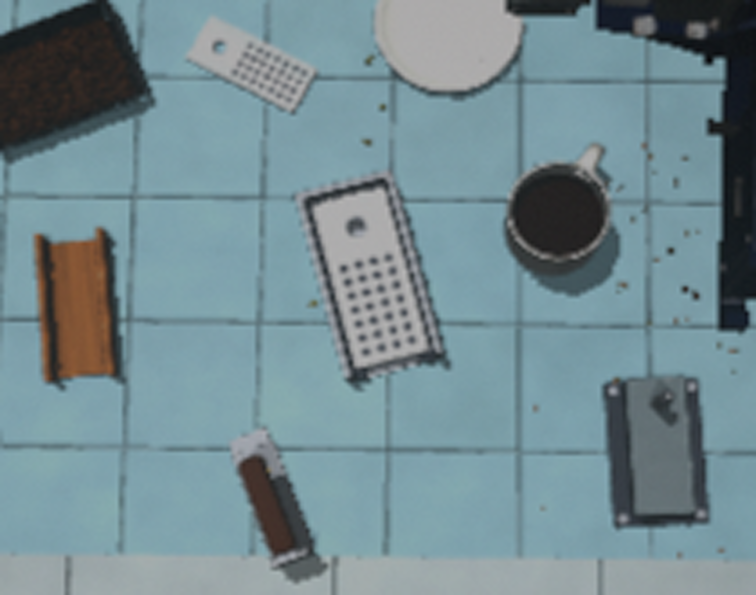

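View pics/scenec.png

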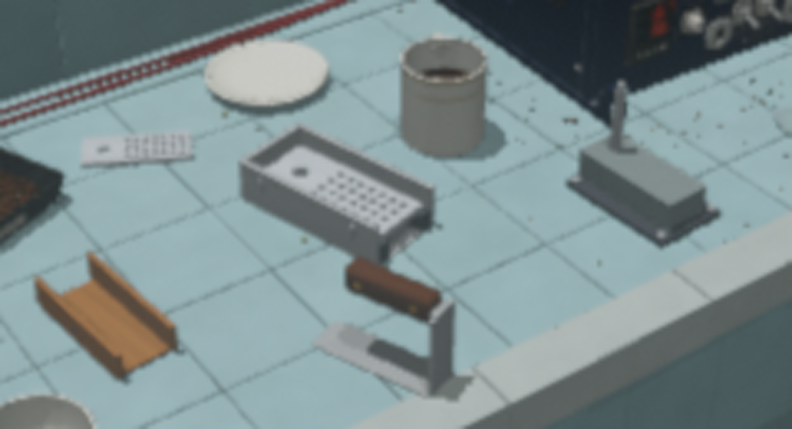

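```bash
python3 - <<'E'
from h import *
f=lambda u,v,z:ray('top',(160+u/3.6,130+v/3.5),z)
def quad(n,P,z):
    Q=np.array([f(*p,z)[:2] for p in P]) # backleft, backright, frontleft, frontright
    d=(Q[0]+Q[1]-Q[2]-Q[3])/2
    print(n,Q.mean(0).round(4),'yaw',np.degrees(np.arctan2(d[1],d[0])).round(1),'len',np.linalg.norm(d).round(4),'wid',(np.linalg.norm(Q[0]-Q[1])/2+np.linalg.norm(Q[2]-Q[3])/2).round(4))
quad('bay',[(298,192),(390,172),(348,383),(447,362)],.045)
quad('plate',[(306,205),(384,188),(352,378),(430,362)],.026)
quad('handle',[(238,460),(262,453),(273,560),(300,548)],.09)
quad('rest',[(37,236),(107,230),(53,383),(120,377)],.03)
quad('stand',[(603,382),(697,376),(617,525),(708,520)],.008)
print('hole',f(356,227,.026),'tip',f(249,436,.002),'rod',f(656,394,.113),'smallrod?')
print('mug',ray('top',(314,192),.091),'bowl',ray('top',(136,264),.06),'jar',ray('top',(442,287),.167))
r=viewer.outline_of('top','lifter_grip')
E
```

```text
bay [0.616  0.1392] yaw 15.9 len 0.1715 wid 0.0814
plate [0.6137 0.1421] yaw 15.1 len 0.1574 wid 0.0672
handle [0.4196 0.2157] yaw 21.4 len 0.0842 wid 0.0215
rest [0.5905 0.3834] yaw 7.7 len 0.129 wid 0.0574
stand [ 0.4717 -0.1018] yaw 4.2 len 0.124 wid 0.0781
hole [0.66260064 0.15286094 0.026     ] tip [0.4817706  0.24129498 0.002     ] rod [ 0.51036141 -0.08948224  0.113     ] smallrod?
mug [ 0.66011505 -0.01114569  0.091     ] bowl [0.44809896 0.50563224 0.06      ] jar [ 0.38734403 -0.35071688  0.167     ]
```

```bash
cat >> h.py <<'E'
from scipy.spatial.transform import Rotation as Ro
def to(target, yaw=None):
    o=status.get_obs(); R=Ro.from_euler('xyz',o['eef_rot'],degrees=True).as_matrix()
    d=R.T@(np.array(target)-o['eef_pos'])*100
    print('t',o['time_s'],'pos',o['eef_pos'].round(4),'rot',o['eef_rot'].round(2),'F',o['contact_force'].round(1),'open',round(o['opening'],4),'| shift cm',d.round(2),'norm',np.linalg.norm(d).round(2), end=' ')
    if yaw is not None:
        dy=(o['eef_rot'][2]-yaw+180)%360-180   # tool z down: +turn lowers yaw
        print('turn rad',np.radians(dy).round(3))
    else: print()
E
python3 - <<'E'
from h import *
c=viewer.calibration('wrist'); print('cam-tcp in tool',Ro.from_euler('xyz',status.get_obs()['eef_rot'],degrees=True).as_matrix().T@(-c['R'].T@c['t']-status.get_obs()['eef_pos']))
to([.246,-.6,.38]); to([.42,-.35,.38]); to([.46,-.1,.38]);to([.40,.18,.38],-68.6)
for p in [(445,228),(415,250),(370,220),(380,170)]: print(ray('top',p,.15))
E
```

```text
cam-tcp in tool [ 0.00127848 -0.0843297  -0.17975853]
t 1.0 pos [ 0.2464 -0.6015  0.1928] rot [ 1.800e+02 -1.000e-02 -6.772e+01] F [ 0.7 -0.5 -0.3] open 0.0853 | shift cm [ -0.15  -0.02 -18.72] norm 18.72 
t 1.0 pos [ 0.2464 -0.6015  0.1928] rot [ 1.800e+02 -1.000e-02 -6.772e+01] F [ 0.7 -0.5 -0.3] open 0.0853 | shift cm [-16.69 -25.6  -18.73] norm 35.84 
t 1.0 pos [ 0.2464 -0.6015  0.1928] rot [ 1.800e+02 -1.000e-02 -6.772e+01] F [ 0.7 -0.5 -0.3] open 0.0853 | shift cm [-38.31 -38.78 -18.73] norm 57.64 
t 1.0 pos [ 0.2464 -0.6015  0.1928] rot [ 1.800e+02 -1.000e-02 -6.772e+01] F [ 0.7 -0.5 -0.3] open 0.0853 | shift cm [-66.49 -43.84 -18.73] norm 81.82 turn rad 0.015
[ 0.54970654 -0.3714782   0.15      ]
[ 0.48787176 -0.28577586  0.15      ]
[ 0.57039725 -0.16314016  0.15      ]
[ 0.71355909 -0.19437365  0.15      ]
```

```bash
python3 -m handwheel '[[[0,0,-6],0],[[0,0,-6],0],[[0,0,-6],0],[[-3.3,-5.1,0],0],[[-3.3,-5.1,0],0],[[-3.3,-5.1,0],0],[[-3.3,-5.1,0],0],[[-3.3,-5.1,0],0]]'; python3 -c "
from h import *
to([.46,-.1,.38])"
```

```text
time_s: 2.0
eef_pos: [0.4207, -0.3504, 0.373]
eef_rot: [-180.0, -0.1, -67.7]
contact_force: [1.6, -1.3, -0.1]
opening: 0.0854
t 2.0 pos [ 0.4207 -0.3504  0.373 ] rot [-1.7999e+02 -5.0000e-02 -6.7730e+01] F [ 1.6 -1.3 -0.1] open 0.0854 | shift cm [-21.68 -13.13  -0.72] norm 25.35
```

```bash
python3 -m handwheel '[[[-4.35,-2.6,0],0],[[-4.35,-2.6,0],0],[[-4.35,-2.6,0],0],[[-4.35,-2.6,0],0],[[-4.35,-2.6,0],0],[[-5.5,-1.4,0],0],[[-5.5,-1.4,0],0],[[-5.5,-1.4,0],0]]';python3 -m handwheel '[[[-5.5,-1.4,0],0],[[0,0,0],0]]'; python3 - <<'E'
from h import *
to([.46,.1,.38])
im=viewer.snapshot('wrist'); cv2.imwrite('pics/w1.png',im[:,:,::-1])
c=viewer.calibration('wrist'); np.savez('w1.npz',**c)
E
```

```text
time_s: 3.0
eef_pos: [0.4335, 0.0689, 0.3729]
eef_rot: [-180.0, -0.1, -67.7]
contact_force: [1.1, 1.1, 0.0]
opening: 0.0855
time_s: 3.25
eef_pos: [0.4246, 0.1287, 0.3734]
eef_rot: [-179.9, -0.0, -67.1]
contact_force: [0.9, -1.1, 0.1]
opening: 0.0855
t 3.25 pos [0.4246 0.1287 0.3734] rot [-1.7991e+02 -5.0000e-02 -6.7150e+01] F [ 0.9 -1.1  0.1] open 0.0855 | shift cm [ 4.02 -2.15 -0.65] norm 4.6
```

View pics/w1.png

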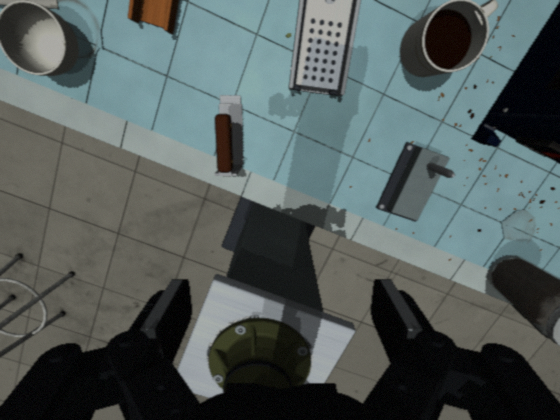

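The wrist view shows the lifter at (228,138), the bay front at (320,90) and the stand at (415,180), where the base and seat are clear. I'll shift forward to centre the lifter, bay and rest.

```bash
python3 -m handwheel '[[[-2,-5,0],0],[[-2,-5,0],0],[[-2,-5,0],0],[[0,0,0],0]]'; python3 - <<'E'
from h import *
to([.46,.1,.38])
im=viewer.snapshot('wrist'); cv2.imwrite('pics/w2.png',im[:,:,::-1])
c=viewer.calibration('wrist'); np.savez('w2.npz',**c)
cv2.imwrite('pics/w2a.png',cv2.resize(im[0:260,80:380,::-1],None,fx=2.6,fy=2.3,interpolation=cv2.INTER_CUBIC))
E
```

```text
time_s: 3.8
eef_pos: [0.5445, 0.2358, 0.3674]
eef_rot: [179.6, 0.3, -67.7]
contact_force: [-0.5, -1.0, -0.8]
opening: 0.0853
t 3.8 pos [0.5445 0.2358 0.3674] rot [179.56   0.35 -67.68] F [-0.5 -1.  -0.8] open 0.0853 | shift cm [ 9.34 12.99 -1.22] norm 16.04
```

View pics/w2.png

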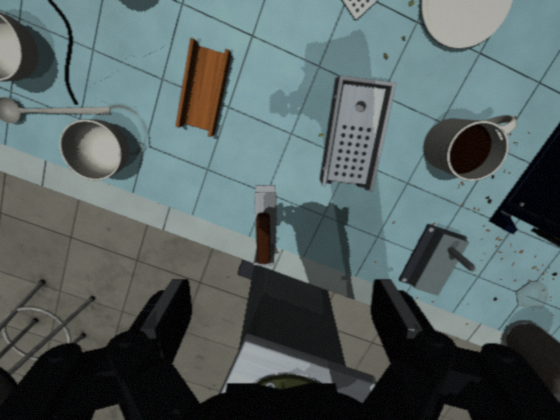

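View pics/w2a.png

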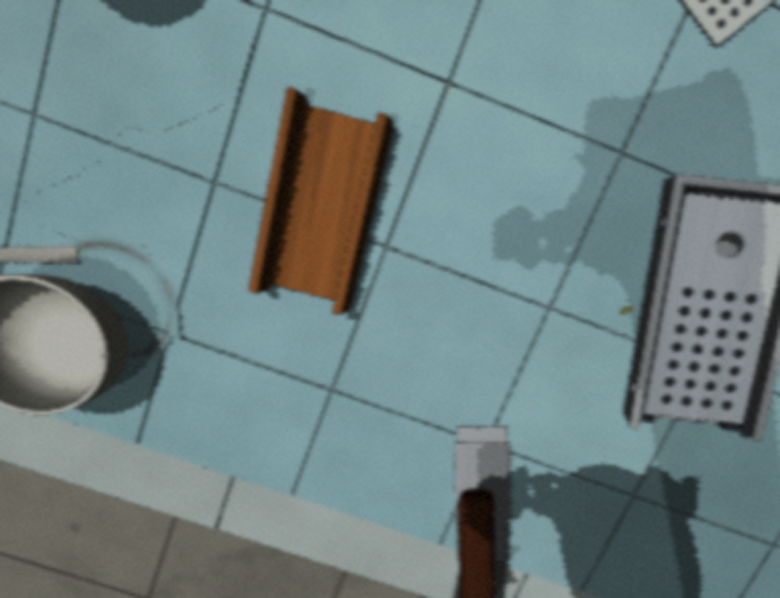

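```bash
python3 - <<'E'
import cv2,numpy as np
im=cv2.imread('pics/w2.png')
def crop(n,x,y,w,h,f):
    c=cv2.resize(im[y:y+h,x:x+w],None,fx=f,fy=f,interpolation=cv2.INTER_CUBIC)
    for k in range(0,w,10):
        cv2.line(c,(k*f,0),(k*f,6 if k%50 else 14),(0,0,255),1); cv2.putText(c,str(x+k),(k*f,22),0,.35,(0,0,255),1)
    for k in range(0,h,10):
        cv2.line(c,(0,k*f),(6,k*f),(0,0,255),1); cv2.putText(c,str(y+k),(8,k*f+4),0,.35,(0,0,255),1)
    cv2.imwrite(n,c); return c
crop('pics/c_bay.png',310,70,100,130,4)
crop('pics/c_lift.png',225,170,80,110,5)
crop('pics/c_rest.png',165,30,80,115,5)
crop('pics/c_stand.png',390,215,100,85,6)
E
```

```text
(no output)
```

View pics/c_bay.png

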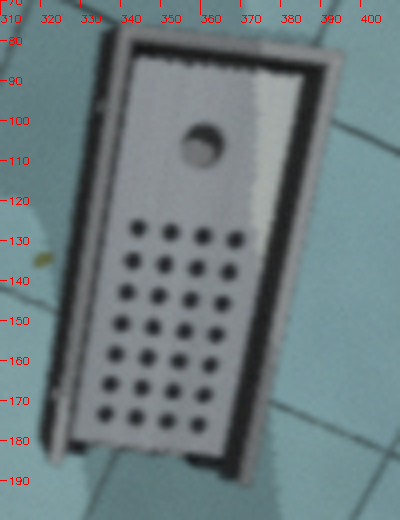

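View pics/c_lift.png

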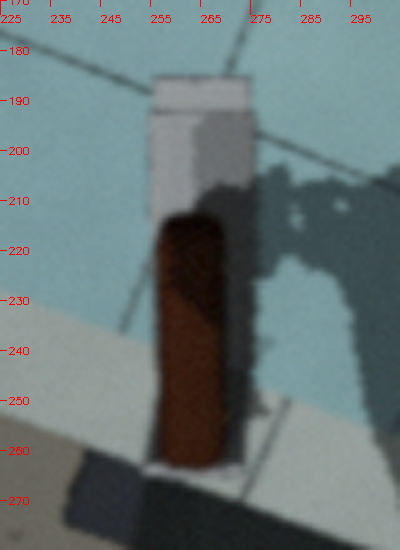

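View pics/c_rest.png

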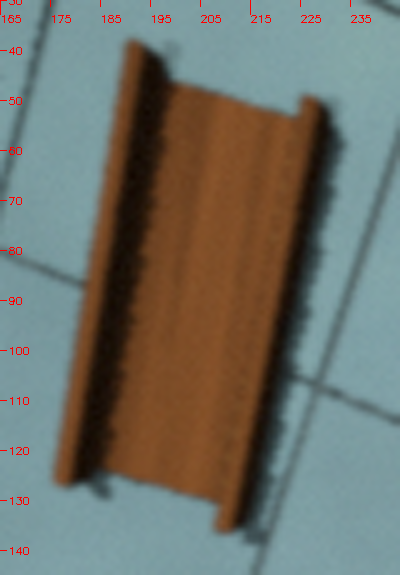

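View pics/c_stand.png

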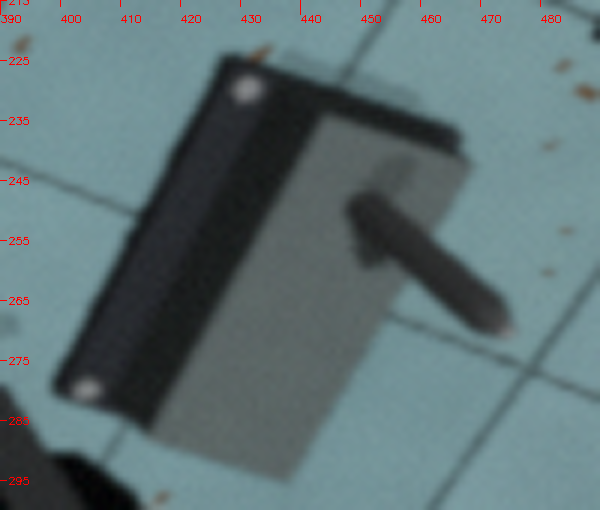

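```bash
cat > fit.py <<'E'
from h import *
from scipy.optimize import least_squares
def fit(name,c,pts,x0,o,f):
    """pts: (model xyz mm, crop uv); o crop origin, f scale"""
    M=np.array([p[0] for p in pts],float)/1000; U=np.array([p[1] for p in pts],float)/f+np.array(o)
    def P(s):
        a=s[2]; R=np.array([[np.cos(a),-np.sin(a)],[np.sin(a),np.cos(a)]])
        W=np.c_[M[:,:2]@R.T+s[:2],M[:,2]]
        q=(W@c['R'].T+c['t'])@c['camera_matrix'].T
        return q[:,:2]/q[:,2:]
    r=least_squares(lambda s:(P(s)-U).ravel(),[x0[0],x0[1],np.radians(x0[2])],loss='soft_l1')
    print(name,r.x[:2].round(4),'yaw',np.degrees(r.x[2]).round(2),'res px',(P(r.x)-U).round(1).tolist())
    return r.x
E
python3 - <<'E'
from fit import *
c=dict(np.load('w2.npz'))
fit('bay',c,[((82,42,45),(120,24)),((82,-42,45),(342,52)),((-82,-42,45),(250,482)),((-82,42,45),(47,462))],(.615,.14,15),(310,70),4)
fit('plate',c,[((75,32,26),(133,52)),((75,-32,26),(305,72)),((-75,-32,26),(225,457)),((-75,32,26),(75,440)),((45,0,26),(203,145))],(.615,.14,15),(310,70),4)
fit('lifter',c,[((69,19,3),(152,77)),((69,-19,3),(249,77)),((42,11,90),(160,213)),((42,-11,90),(224,213)),((-42,11,90),(160,467)),((-42,-11,90),(222,467))],(.42,.215,21),(225,170),5)
fit('rest',c,[((65,29,30),(128,40)),((65,-29,30),(325,98)),((-65,29,30),(55,485)),((-65,-29,30),(238,532))],(.59,.38,8),(165,30),5)
fit('stand',c,[((68,25,38),(322,113)),((68,-25,38),(470,160)),((-48,25,38),(150,430)),((-48,-25,38),(287,480)),((45,0,113),(507,332))],(.47,-.1,4),(390,215),6)
# top
c=viewer.calibration('top')
import fit as F
def fitt(n,pts,x0):
    return fit(n,c,[(m,(160*3.6+u, (130*3.5+v)/3.5*3.6)) for m,(u,v) in pts],x0,(0,0),3.6)
fitt('restT',[((65,29,30),(37,236)),((65,-29,30),(107,230)),((-65,29,30),(53,383)),((-65,-29,30),(120,377))],(.59,.38,8))
fitt('bayT',[((82,42,45),(298,192)),((82,-42,45),(390,172)),((-82,42,45),(348,383)),((-82,-42,45),(447,362))],(.615,.14,15))
fitt('lifterT',[((69,19,3),(232,445)),((69,-19,3),(265,428)),((42,11,90),(238,460)),((42,-11,90),(262,453)),((-42,11,90),(273,560)),((-42,-11,90),(300,548))],(.42,.215,21))
E
```

```text
bay [0.6217 0.1398] yaw 15.81 res px [[-0.7, -0.0], [0.5, 0.0], [0.1, 0.4], [0.0, -0.3]]
plate [0.6219 0.1375] yaw 16.33 res px [[0.6, 0.4], [-0.9, 0.1], [0.1, -0.7], [-0.1, -0.4], [0.2, 0.2]]
lifter [0.4248 0.2159] yaw 21.62 res px [[-0.6, -2.0], [1.7, -1.8], [-1.2, 1.6], [0.3, 1.8], [-0.5, -0.1], [0.7, 0.0]]
rest [0.5946 0.3852] yaw 6.83 res px [[0.1, -0.5], [-0.1, -0.2], [0.2, 0.2], [-0.3, 0.8]]
stand [ 0.4666 -0.1048] yaw 4.04 res px [[-0.0, -0.6], [0.9, -0.1], [-1.2, 1.6], [0.3, 0.6], [-0.1, -0.5]]
restT [0.5905 0.3834] yaw 7.39 res px [[0.3, 0.1], [-0.1, -0.4], [-0.5, 0.5], [0.2, -0.1]]
bayT [0.6159 0.1389] yaw 15.79 res px [[-0.2, 1.9], [1.1, 0.5], [-0.2, -0.4], [-0.4, -1.9]]
lifterT [0.4189 0.2157] yaw 22.18 res px [[-1.3, -0.6], [1.2, -0.4], [-0.4, 0.8], [0.1, -0.1], [0.3, -0.1], [0.1, 0.4]]
```

```bash
python3 - <<'E'
from h import *
c=viewer.calibration('wrist')
im=viewer.snapshot('wrist'); cv2.imwrite('pics/w3.png',im[:,:,::-1])
c2=viewer.calibration('wrist'); np.savez('w3.npz',**c2)
c0=dict(np.load('w2.npz'))
for k in (c0,c,c2): print((-k['R'].T@k['t']).round(4), Ro.from_matrix(k['R']).as_euler('xyz',degrees=True).round(2))
to([.46,.1,.38])
a=cv2.imread('pics/w2.png',0).astype(np.float32);b=cv2.imread('pics/w3.png',0).astype(np.float32)
print(cv2.phaseCorrelate(a[:200],b[:200]))
E
```

```text
[0.623  0.2654 0.5488] [-172.53   18.03  -66.47]
[0.623  0.2654 0.5488] [-172.53   18.03  -66.47]
[0.6218 0.2651 0.5508] [-172.49   17.85  -66.55]
t 3.9 pos [0.5427 0.2344 0.3712] rot [ 1.7983e+02  6.0000e-02 -6.7780e+01] F [-0.6 -1.1  0.7] open 0.0853 | shift cm [ 9.32 12.74 -0.85] norm 15.81 
((-1.234700246616967, -0.5980441755374954), 0.9666011026170519)
```

```bash
python3 -m handwheel '[[[0,0,0],0],[[0,0,0],0],[[0,0,0],0],[[0,0,0],0]]'; python3 - <<'E'
from h import *
c=viewer.calibration('wrist')
im=viewer.snapshot('wrist')[:,:,::-1].copy(); cv2.imwrite('pics/w4.png',im)
np.savez('w4.npz',**c); c2=viewer.calibration('wrist')
for k in (c,c2): print((-k['R'].T@k['t']).round(4), Ro.from_matrix(k['R']).as_euler('xyz',degrees=True).round(2))
a=cv2.imread('pics/w2.png',0).astype(np.float32);b=cv2.imread('pics/w4.png',0).astype(np.float32)
for s in [(30,145,165,245),(70,200,310,410),(170,280,225,305),(215,300,390,490)]:
  print(cv2.phaseCorrelate(a[s[0]:s[1],s[2]:s[3]].copy(),b[s[0]:s[1],s[2]:s[3]].copy()))
# tiled composite
def cr(x,y,w,h,f): return cv2.resize(im[y:y+h,x:x+w],None,fx=f,fy=f,interpolation=cv2.INTER_CUBIC)
cv2.imwrite('pics/c4l.png',cr(225,170,80,110,5))
E
```

```text
time_s: 4.4
eef_pos: [0.542, 0.2352, 0.3733]
eef_rot: [-179.9, -0.1, -67.8]
contact_force: [0.5, 0.2, -0.3]
opening: 0.0852
[0.6203 0.266  0.5531] [-172.46   17.59  -66.57]
[0.6204 0.2661 0.5529] [-172.46   17.61  -66.55]
((-0.8421349604246231, 0.6494421594046784), 0.9203185854355495)
((-2.0612340602056918, 0.5035552221649766), 1.0615543902361835)
((-1.2469604830849974, 0.1891301484699568), 0.7714768580595652)
((-0.9746701119065264, -0.6395935144592428), 0.487950680202908)
```

View pics/c4l.png

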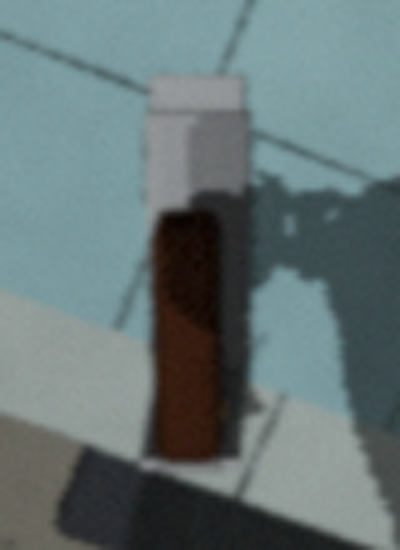

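```bash
python3 - <<'E'
import cv2,numpy as np
im=cv2.imread('pics/w4.png')
def cr(x,y,w,h,f): return cv2.resize(im[y:y+h,x:x+w],(w*f,h*f),interpolation=cv2.INTER_CUBIC)
a=cr(310,70,90,118,4);b=cr(165,30,80,118,4)
cv2.imwrite('pics/c4b.png',np.hstack([a,b]))
cv2.imwrite('pics/c4s.png',cr(390,215,100,85,6))
E
```

```text
(no output)
```

View pics/c4b.png

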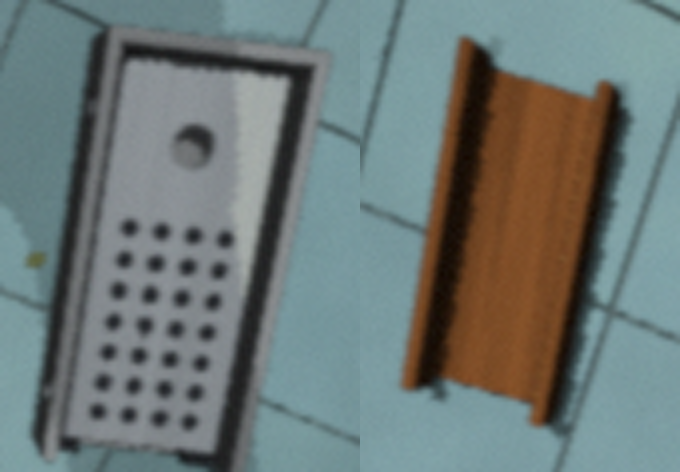

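View pics/c4s.png

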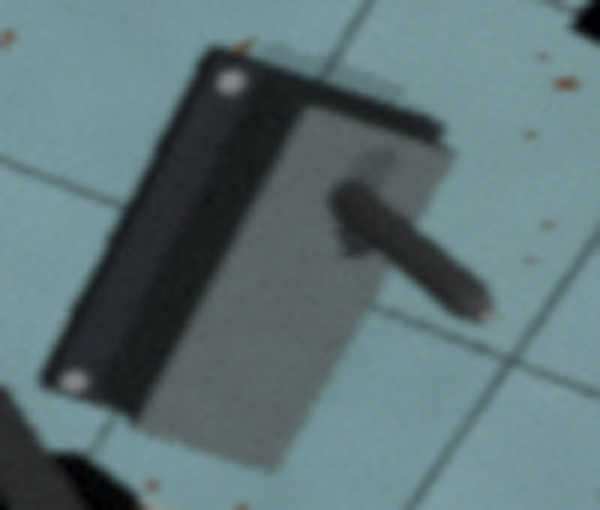

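```bash
python3 - <<'E'
from fit import *
c=dict(np.load('w4.npz'))
fit('bay',c,[((82,42,45),(108,28)),((82,-42,45),(330,52)),((-82,-42,45),(238,474)),((-82,42,45),(38,460))],(.615,.14,15),(310,70),4)
fit('plate',c,[((75,32,26),(122,60)),((75,-32,26),(290,78)),((-75,-32,26),(212,455)),((-75,32,26),(62,440)),((45,0,26),(193,147))],(.615,.14,15),(310,70),4)
fit('lifter',c,[((69,19,3),(149,76)),((69,-19,3),(245,76)),((42,11,90),(155,211)),((42,-11,90),(219,211)),((-42,11,90),(155,461)),((-42,-11,90),(217,461))],(.42,.215,21),(225,170),5)
fit('rest',c,[((65,29,30),(100,38)),((65,-29,30),(255,84)),((-65,29,30),(42,387)),((-65,-29,30),(185,425))],(.59,.38,8),(165,30),4)
fit('stand',c,[((68,25,38),(307,105)),((68,-25,38),(456,153)),((-48,25,38),(137,420)),((-48,-25,38),(275,470)),((45,0,113),(488,316))],(.47,-.1,4),(390,215),6)
E
```

```text
bay [0.6216 0.1425] yaw 15.82 res px [[-0.5, -0.7], [0.0, 0.2], [0.5, 1.7], [0.0, -0.4]]
plate [0.6204 0.1402] yaw 15.9 res px [[0.6, -0.5], [-0.5, -0.0], [0.0, 0.1], [0.3, -0.2], [-0.4, 0.7]]
lifter [0.4254 0.2176] yaw 21.33 res px [[-0.8, -2.3], [1.5, -1.9], [-1.0, 1.0], [0.5, 1.2], [-0.5, 0.0], [0.6, 0.2]]
rest [0.5944 0.3869] yaw 6.6 res px [[0.1, -0.9], [0.2, -0.5], [-0.2, 0.6], [-0.1, 1.2]]
stand [ 0.4677 -0.102 ] yaw 3.99 res px [[-0.1, -0.8], [0.5, -0.5], [-1.1, 1.7], [0.1, 0.7], [0.2, -0.1]]
```

```bash
python3 -c "
from h import *
to([.422,.217,.2],-68.5)"
```

```text
t 4.45 pos [0.5421 0.2353 0.3731] rot [-1.7997e+02 -5.0000e-02 -6.7750e+01] F [ 0.4 -0.1 -0.1] open 0.0855 | shift cm [-2.87 11.81 17.3 ] norm 21.14 turn rad 0.013
```

```bash
python3 -m handwheel '[[[-0.7,2.95,4.3],0.013],[[-0.7,2.95,4.3],0],[[-0.7,2.95,4.3],0],[[-0.7,2.95,4.3],0],[[0,0,0],0],[[0,0,0],0],[[0,0,0],0]]'; python3 - <<'E'
from h import *
to([.422,.217,.2],-68.5)
c=viewer.calibration('wrist')
im=viewer.snapshot('wrist')[:,:,::-1].copy(); cv2.imwrite('pics/w5.png',im)
np.savez('w5.npz',**c)
E
```

```text
time_s: 5.32
eef_pos: [0.4242, 0.2189, 0.2027]
eef_rot: [-179.8, 0.1, -68.5]
contact_force: [-0.5, -0.2, 0.4]
opening: 0.0855
t 5.325 pos [0.4242 0.2189 0.2027] rot [-1.7979e+02  5.0000e-02 -6.8460e+01] F [-0.5 -0.2  0.4] open 0.0855 | shift cm [0.1  0.28 0.27] norm 0.4 turn rad 0.001
```

View pics/w5.png

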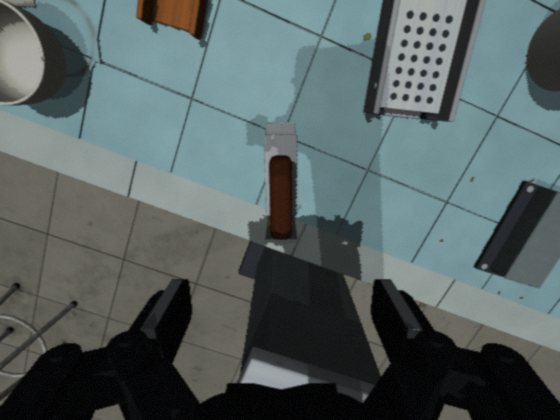

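```bash
python3 - <<'E'
from fit import *
im=cv2.imread('pics/w5.png'); cv2.imwrite('pics/c5.png',cv2.resize(im[110:255,240:320],None,fx=4,fy=4,interpolation=cv2.INTER_CUBIC))
E
```

```text
(no output)
```

View pics/c5.png

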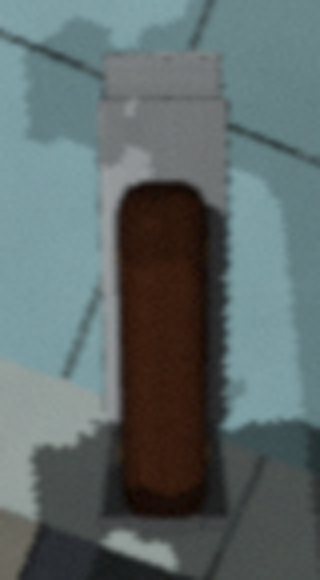

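```bash
python3 - <<'E'
from fit import *
c=dict(np.load('w5.npz'))
fit('lifter',c,[((69,0,0),(162,53)),((42,0,88),(162,183)),((-42,0,88),(166,514)),((0,11,84),(119,350)),((0,-11,84),(208,350))],(.42,.215,21),(240,110),4)
to([.422,.217,.2],-68.5)
for s in [(.422,.217,21.5)]:
  pass
E
```

```text
lifter [0.424  0.2175] yaw 22.15 res px [[-0.1, -2.7], [0.0, -0.6], [-0.1, 0.8], [-0.1, 0.6], [0.2, 0.4]]
t 5.375 pos [0.424  0.2189 0.2024] rot [-1.7982e+02  6.0000e-02 -6.8460e+01] F [ 0.9 -0.8  0.7] open 0.0856 | shift cm [0.1  0.25 0.24] norm 0.37 turn rad 0.001
```

```bash
python3 -m handwheel '[[[0.13,0.05,4],-0.01],[[0,0,4],0],[[0,0,4],0],[[0,0,0],0],[[0,0,0],0],[[0,0,0],0]]'; python3 - <<'E'
from h import *
to([.424,.2175,.058],-67.9)
c=viewer.calibration('wrist')
im=viewer.snapshot('wrist')[:,:,::-1].copy(); cv2.imwrite('pics/w6.png',im)
np.savez('w6.npz',**c)
to([.424,.2175,.058],-67.9)
E
```

```text
time_s: 6.12
eef_pos: [0.4238, 0.2173, 0.0826]
eef_rot: [-179.8, -0.0, -67.9]
contact_force: [-0.2, 0.2, 0.0]
opening: 0.0857
t 6.125 pos [0.4238 0.2173 0.0826] rot [-1.7981e+02 -3.0000e-02 -6.7910e+01] F [-0.2  0.2  0. ] open 0.0857 | shift cm [-0.02 -0.01  2.46] norm 2.46 turn rad -0.0
t 6.175 pos [0.4236 0.2171 0.0824] rot [-1.7983e+02 -4.0000e-02 -6.7910e+01] F [0.6 0.4 0.2] open 0.0854 | shift cm [-0.03 -0.05  2.44] norm 2.44 turn rad -0.0
```

View pics/w6.png

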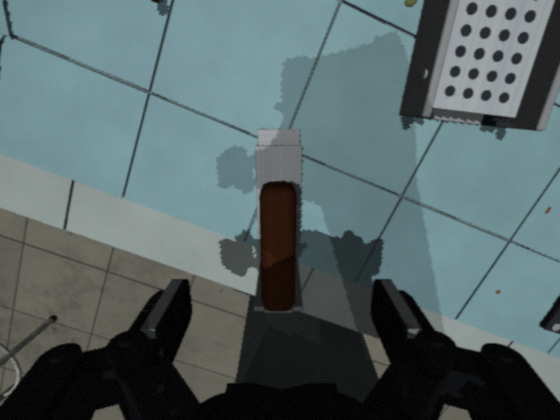

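```bash
python3 - <<'E'
from fit import *
c=dict(np.load('w6.npz'))
fit('lifter',c,[((69,0,0),(279,129)),((42,0,88),(279,182)),((-42,0,88),(280,310)),((0,11,84),(260,245)),((0,-11,84),(300,245))],(.42,.215,21),(0,0),1)
fit('lifter-handle',c,[((42,0,88),(279,182)),((-42,0,88),(280,310)),((0,11,84),(260,245)),((0,-11,84),(300,245))],(.42,.215,21),(0,0),1)
E
```

```text
lifter [0.4257 0.2175] yaw 22.55 res px [[0.2, -5.4], [-0.1, -0.3], [0.1, -0.9], [1.7, 2.2], [-2.6, 2.0]]
lifter-handle [0.4261 0.2177] yaw 22.46 res px [[0.0, -1.2], [0.0, -1.6], [1.7, 1.5], [-2.5, 1.3]]
```

```bash
python3 -m handwheel '[[[0,-0.1,1.2],-0.006],[[0,0,1.25],0],[[0,0,0],0],[[0,0,0],0]]'; python3 -m handwheel '[[[0,0,0],0],[[0,0,0],0],[[0,0,0],0],[[0,0,0],0],[[0,0,0],0],[[0,0,0],0],[[0,0,0],0],[[0,0,0],0]]' 1.5;  python3 - <<'E'
from h import *
c=viewer.calibration('wrist')
im=viewer.snapshot('wrist')[:,:,::-1].copy(); cv2.imwrite('pics/w7.png',im)
np.savez('w7.npz',**c)
to([.424,.2175,.058],-67.9)
E
```

```text
time_s: 6.68
eef_pos: [0.4229, 0.217, 0.056]
eef_rot: [180.0, 0.0, -67.5]
contact_force: [-0.5, 0.0, 0.4]
opening: 0.0852
time_s: 7.68
eef_pos: [0.4231, 0.2169, 0.0562]
eef_rot: [180.0, -0.0, -67.5]
contact_force: [-0.2, 0.0, 0.1]
opening: 0.015
t 7.725 pos [0.4231 0.2169 0.0562] rot [-1.800e+02 -1.000e-02 -6.755e+01] F [0.7 0.5 0.4] open 0.0149 | shift cm [-0.02 -0.11 -0.18] norm 0.21 turn rad 0.006
```

View pics/w7.png

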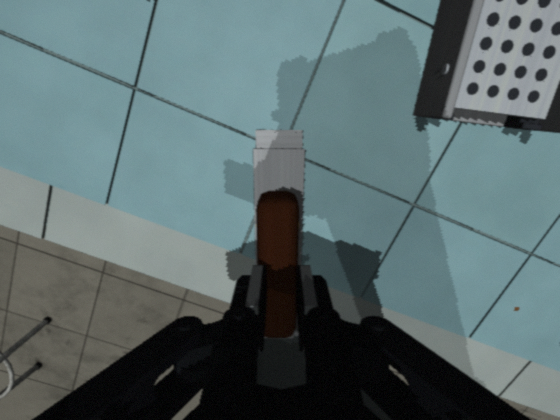

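```bash
python3 -m handwheel '[[[0,0,0],0],[[0,0,0],0],[[0,0,0],0],[[0,0,0],0]]' 0;  python3 - <<'E'
from h import *
c=viewer.calibration('wrist')
im=viewer.snapshot('wrist')[:,:,::-1].copy(); cv2.imwrite('pics/w8.png',im[220:420,180:380].repeat(3,0).repeat(3,1))
np.savez('w7.npz',**c)
to([.424,.2175,.058],-67.9)
E
```

```text
time_s: 8.22
eef_pos: [0.4231, 0.2169, 0.0562]
eef_rot: [180.0, -0.0, -67.5]
contact_force: [0.3, -0.1, -0.4]
opening: -0.0
t 8.275 pos [0.4231 0.2169 0.0562] rot [ 1.800e+02 -1.000e-02 -6.755e+01] F [0.5 0.5 0.1] open 0.0001 | shift cm [-0.02 -0.11 -0.18] norm 0.21 turn rad 0.006
```

View pics/w8.png

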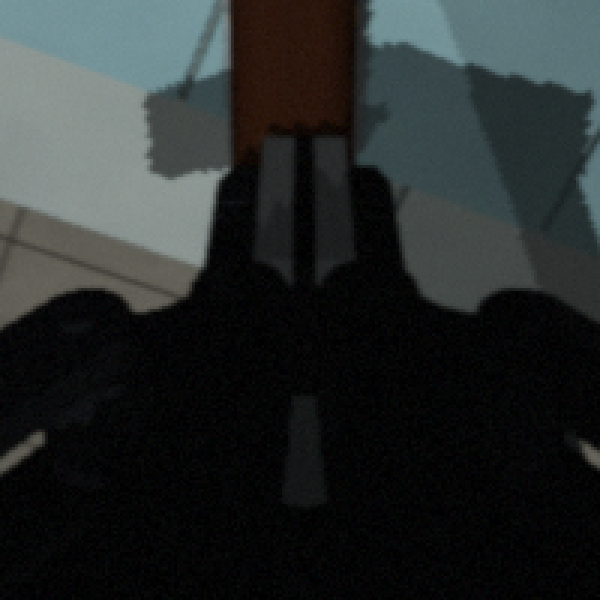

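```bash
python3 - <<'E'
from h import *
im=viewer.snapshot('scene')[:,:,::-1].copy(); cv2.imwrite('pics/s8.png',cv2.resize(im[180:330,200:380],None,fx=4,fy=4,interpolation=cv2.INTER_CUBIC))
o=status.get_obs()['eef_pos'];print(proj('scene',o),proj('scene',[.424,.2175,.077]), (proj('scene',o)-[200,180])*4)
E
```

```text
[278.97054693 262.51441916] [278.56999349 256.24073336] [315.88218773 330.05767663]
```

View pics/s8.png

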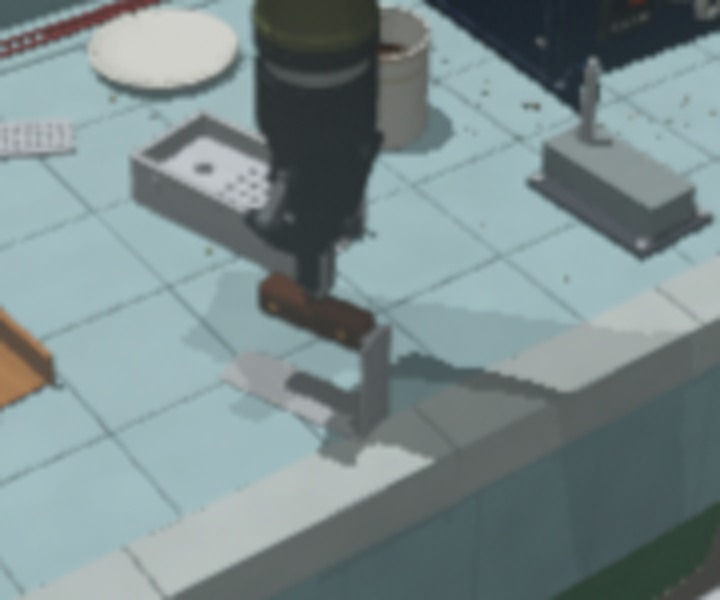

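```bash
python3 - <<'E'
from h import *
c=viewer.calibration('wrist'); o=status.get_obs(); T=Ro.from_euler('xyz',o['eef_rot'],degrees=True).as_matrix()
for dz in (0,-.019,-.03,-.04,-.054): print(dz,proj('wrist',o['eef_pos']+T@[0,0,dz],c),proj('wrist',o['eef_pos']+T@[0.011,0,dz],c)-proj('wrist',o['eef_pos']+T@[-0.011,0,dz],c))
print(proj('scene',o['eef_pos']+[0,0,.03]),proj('scene',o['eef_pos']+[0,0,.04]))
print(o['q'])
E
```

```text
0 [278.73966537 248.81069356] [3.54130259e+01 2.03612907e-02]
-0.019 [278.52307999 263.17133763] [3.89531969e+01 2.18297676e-02]
-0.03 [278.3766803  272.87833593] [4.13461569e+01 2.27640010e-02]
-0.04 [278.22705776 282.79902391] [4.37917962e+01 2.36701459e-02]
-0.054 [277.98516471 298.83768755] [4.77456351e+01 2.50310663e-02]
[278.95890949 253.59701442] [278.95495966 250.57038151]
[  23.86883435    9.46550443  -57.19443842  114.9282582     9.16431147
   60.23290029 -105.09648976]
```

The wrist and scene views both show the shut fingertips resting above the handle. In the scene crop they are at (315,295), about 3 cm higher than the reported TCP would put them. I'll reopen, lower about 25 mm, which is safe whichever height is right, and look again.

```bash
python3 -m handwheel '[[[0,0,0],0],[[0,0,0],0],[[0,0,0],0],[[0,0,0],0],[[0,0,0],0],[[0,0,0.8],0],[[0,0,0.8],0],[[0,0,0],0]]' 8.5; python3 -m handwheel '[[[0,0,0.8],0],[[0,0,0],0],[[0,0,0],0]]';  python3 - <<'E'
from h import *
im=viewer.snapshot('scene')[:,:,::-1].copy(); a=cv2.resize(im[180:330,210:350],None,fx=3,fy=3,interpolation=cv2.INTER_CUBIC)
im=viewer.snapshot('wrist')[:,:,::-1].copy(); b=cv2.resize(im[120:420,140:420],(420,450))
cv2.imwrite('pics/s9.png',np.hstack([a,b]))
to([.424,.2175,.058],-67.9)
E
```

```text
time_s: 9.32
eef_pos: [0.4222, 0.2166, 0.0392]
eef_rot: [179.9, 0.0, -67.5]
contact_force: [0.1, 0.4, 0.3]
opening: 0.085
time_s: 9.7
eef_pos: [0.4231, 0.217, 0.0322]
eef_rot: [180.0, 0.0, -67.5]
contact_force: [-0.1, -0.1, -0.0]
opening: 0.0849
t 9.8 pos [0.4233 0.217  0.0323] rot [-179.98   -0.    -67.55] F [-0.9  0.1 -0.2] open 0.0848 | shift cm [-0.02 -0.09 -2.57] norm 2.57 turn rad 0.006
```

View pics/s9.png

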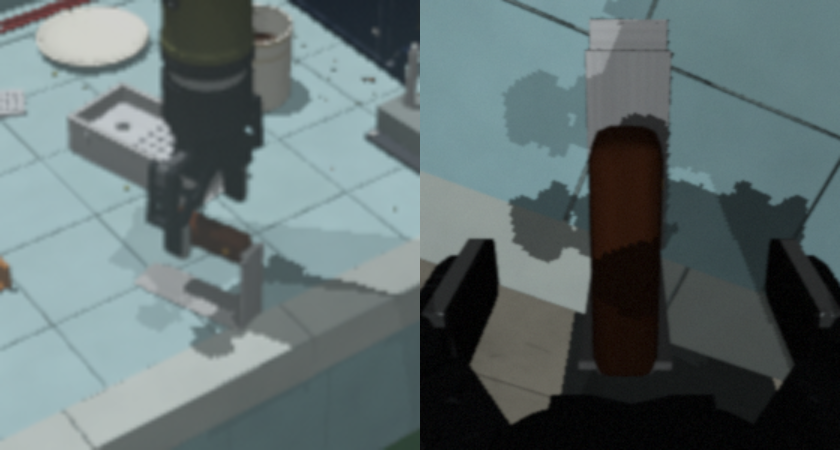

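The fingers now straddle the handle: the left fingertip at crop (175,252) reaches just below it. I'll close here.

```bash
python3 -m handwheel '[[[0,0,0],0],[[0,0,0],0],[[0,0,0],0],[[0,0,0],0],[[0,0,0],0],[[0,0,0],0],[[0,0,0],0]]' 0;  python3 - <<'E'
from h import *
im=viewer.snapshot('scene')[:,:,::-1].copy(); a=cv2.resize(im[180:330,210:350],None,fx=3,fy=3,interpolation=cv2.INTER_CUBIC)
im=viewer.snapshot('wrist')[:,:,::-1].copy(); b=cv2.resize(im[120:420,140:420],(420,450))
cv2.imwrite('pics/s10.png',np.hstack([a,b]))
to([.424,.2175,.058],-67.9)
E
```

```text
time_s: 10.68
eef_pos: [0.4231, 0.2173, 0.0323]
eef_rot: [-180.0, 0.0, -67.5]
contact_force: [-0.5, 1.8, 2.9]
opening: 0.021
t 10.775 pos [0.4232 0.2173 0.0324] rot [-1.7997e+02  2.0000e-02 -6.7540e+01] F [-0.8  1.9  2.4] open 0.0205 | shift cm [ 0.02 -0.08 -2.56] norm 2.56 turn rad 0.006
```

View pics/s10.png

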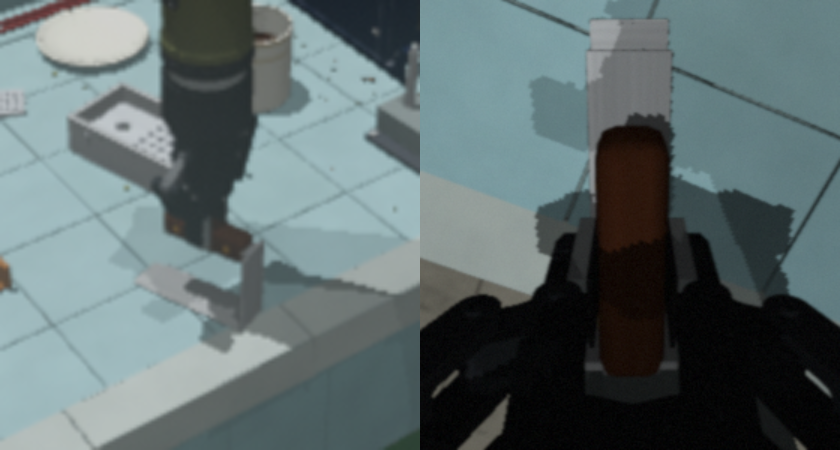

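```bash
python3 -c "
from h import *
to([.451,.093,.0924],-74.2)"
```

```text
t 10.775 pos [0.4232 0.2173 0.0324] rot [-1.7997e+02  2.0000e-02 -6.7540e+01] F [-0.8  1.9  2.4] open 0.0205 | shift cm [12.55  2.18 -6.01] norm 14.09 turn rad 0.116
```

```bash
python3 -m handwheel '[[[0,0,-3],0],[[0,0,-3],0],[[3.14,0.545,0],0],[[3.14,0.545,0],0],[[3.14,0.545,0],0],[[3.14,0.545,0],0],[[0,0,0],0.116],[[0,0,0],0]]'; python3 -m handwheel '[[[0,0,0],0],[[0,0,0],0],[[0,0,0],0]]'; python3 - <<'E'
from h import *
to([.451,.093,.0924],-74.2)
c=viewer.calibration('wrist')
im=viewer.snapshot('wrist')[:,:,::-1].copy(); cv2.imwrite('pics/w11.png',im)
np.savez('w11.npz',**c)
E
```

```text
time_s: 11.78
eef_pos: [0.4503, 0.0915, 0.0916]
eef_rot: [179.9, -0.0, -74.2]
contact_force: [0.3, -0.2, -1.7]
opening: 0.021
time_s: 12.15
eef_pos: [0.4508, 0.0927, 0.0921]
eef_rot: [180.0, -0.0, -74.1]
contact_force: [-0.4, 0.1, -2.1]
opening: 0.0207
t 12.15 pos [0.4508 0.0927 0.0921] rot [ 1.7999e+02 -1.0000e-02 -7.4130e+01] F [-0.4  0.1 -2.1] open 0.0207 | shift cm [-0.02 -0.03 -0.03] norm 0.04 turn rad 0.001
```

View pics/w11.png

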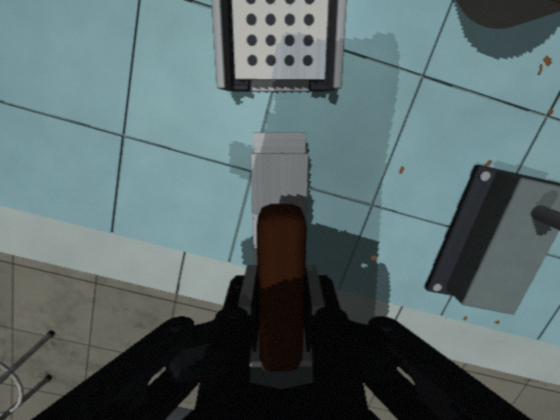

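```bash
python3 - <<'E'
import cv2
im=cv2.imread('pics/w11.png'); cv2.imwrite('pics/c11.png',cv2.resize(im[0:215,205:355],None,fx=4,fy=2.79*1,interpolation=cv2.INTER_CUBIC))
E
```

```text
(no output)
```

View pics/c11.png

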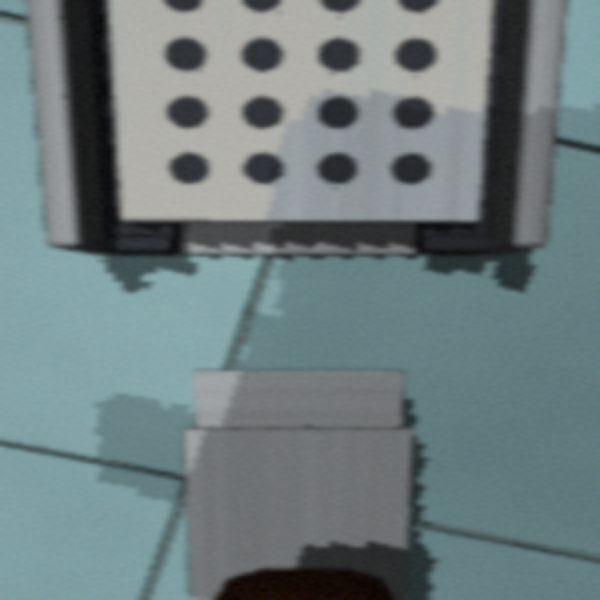

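```bash
python3 - <<'E'
from h import *
c=dict(np.load('w11.npz'))
u=np.array([np.cos(np.radians(15.87)),np.sin(np.radians(15.87))])
o=status.get_obs()['eef_pos'][:2]
for n,px,z in [('mouth floor',(280,90.7),.003),('plate front top',(280,78.9),.026),('lip top front',(265,90),.022),('tip',(280,132.6),.061),('tip hi',(280,132.6),.066)]:
    p=ray('wrist',px,z,c)[:2]; print(n,p.round(4),'ahead of eef mm',((p-o)@u*1000).round(1))
to([.451,.093,.0924],-74.2)
E
```

```text
mouth floor [0.5425 0.1182] ahead of eef mm 95.2
plate front top [0.5492 0.12  ] ahead of eef mm 102.1
lip top front [0.5393 0.1286] ahead of eef mm 94.9
tip [0.5162 0.1106] ahead of eef mm 67.7
tip hi [0.5165 0.1107] ahead of eef mm 68.1
t 12.2 pos [0.4508 0.0927 0.0922] rot [ 1.800e+02 -1.000e-02 -7.414e+01] F [-1. -1. -2.] open 0.0207 | shift cm [-0.03 -0.02 -0.02] norm 0.04 turn rad 0.001
```

```bash
python3 -m handwheel '[[[0,0,2],0],[[0,0,2],0],[[0,0,1.2],0],[[0,0,0],0],[[0,0,0],0],[[0,0,0],0]]'; python3 - <<'E'
from h import *
to([.451,.093,.0402],-74.2)
c=viewer.calibration('wrist')
im=viewer.snapshot('wrist')[:,:,::-1].copy(); cv2.imwrite('pics/w12.png',cv2.resize(im[0:215,205:355],None,fx=4,fy=2.79,interpolation=cv2.INTER_CUBIC))
im=viewer.snapshot('scene')[:,:,::-1].copy(); a=cv2.resize(im[190:310,220:340],None,fx=5,fy=5,interpolation=cv2.INTER_CUBIC);cv2.imwrite('pics/s12.png',a)
E
```

```text
time_s: 12.95
eef_pos: [0.4516, 0.0925, 0.0409]
eef_rot: [-179.9, -0.0, -74.2]
contact_force: [-1.1, -0.4, -1.7]
opening: 0.0208
t 12.95 pos [0.4516 0.0925 0.0409] rot [-1.7993e+02 -4.0000e-02 -7.4200e+01] F [-1.1 -0.4 -1.7] open 0.0208 | shift cm [-0.06  0.04  0.07] norm 0.1 turn rad -0.0
```

View pics/w12.png

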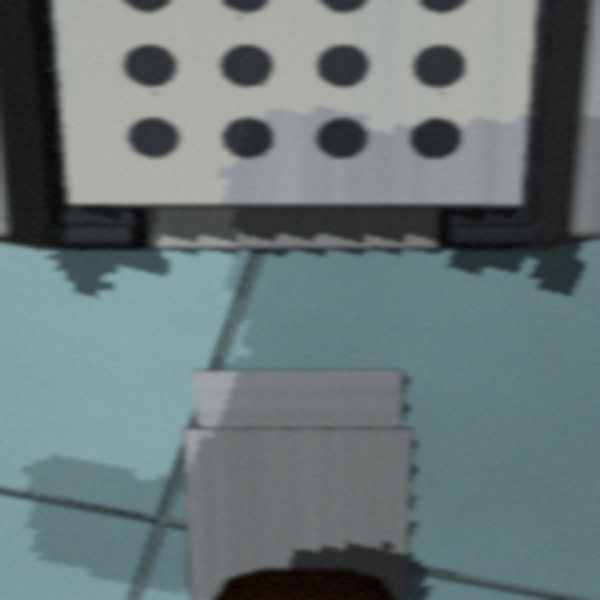

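View pics/s12.png

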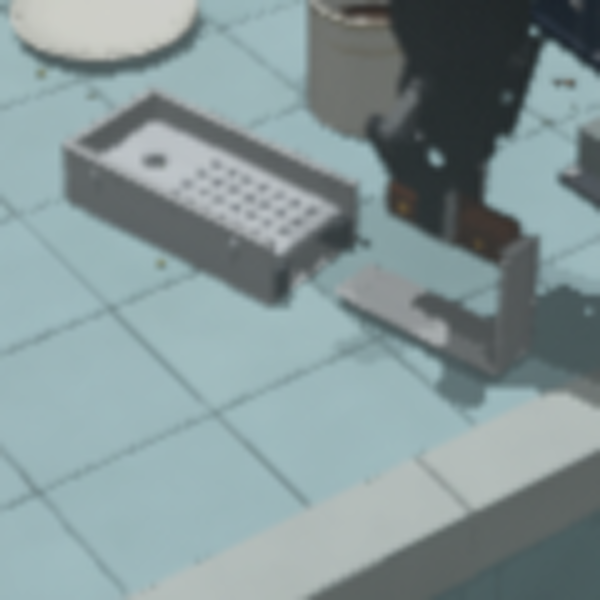

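```bash
python3 -m handwheel '[[[-0.06,-1.5,0],0],[[0,-1.8,0],0],[[0,-1.8,0],0],[[0,-1.8,0],0],[[0,0,0],0],[[0,0,0],0]]'; python3 - <<'E'
from h import *
to([.4516,.0925,.0402],-74.2)
c=viewer.calibration('wrist')
im=viewer.snapshot('wrist')[:,:,::-1].copy(); cv2.imwrite('pics/w13.png',im)
im=viewer.snapshot('scene')[:,:,::-1].copy(); a=cv2.resize(im[190:310,220:340],None,fx=5,fy=5,interpolation=cv2.INTER_CUBIC);cv2.imwrite('pics/s13.png',a)
E
```

```text
time_s: 13.8
eef_pos: [0.5164, 0.1117, 0.0401]
eef_rot: [179.9, -0.0, -74.2]
contact_force: [-0.3, 0.3, -1.8]
opening: 0.0206
t 13.8 pos [0.5164 0.1117 0.0401] rot [ 1.7994e+02 -1.0000e-02 -7.4190e+01] F [-0.3  0.3 -1.8] open 0.0206 | shift cm [ 0.08  6.75 -0.01] norm 6.76 turn rad 0.0
```

View pics/w13.png

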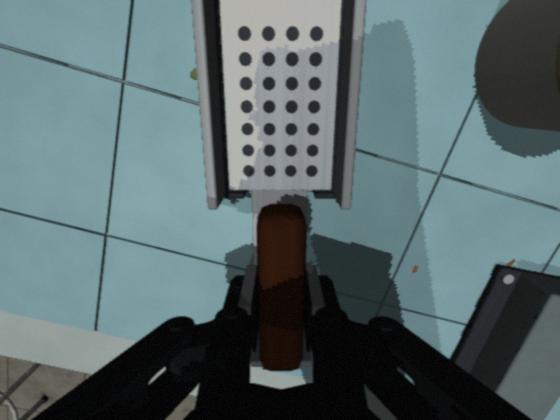

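View pics/s13.png

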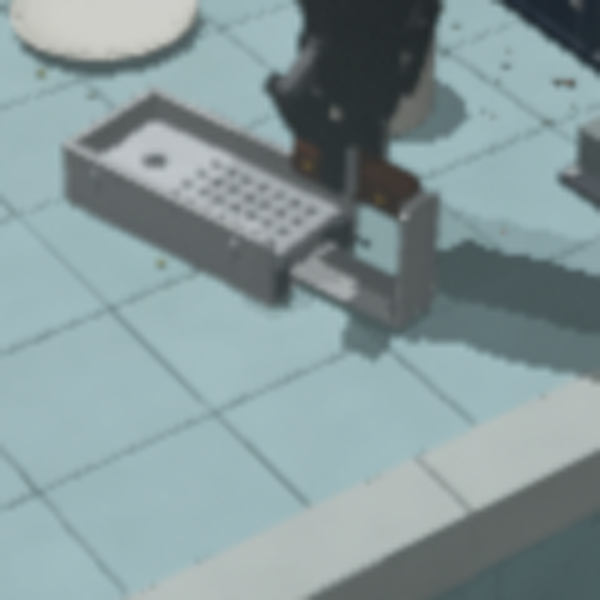

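```bash
python3 -m handwheel '[[[0,-1.75,0],0],[[0,-1.75,0],0],[[0,-1.75,0],0],[[0,-1.75,0],0],[[0,0,0],0],[[0,0,0],0]]'; python3 - <<'E'
from h import *
to([.4516,.0925,.0402],-74.2)
im=viewer.snapshot('scene')[:,:,::-1].copy(); a=cv2.resize(im[190:310,220:340],None,fx=5,fy=5,interpolation=cv2.INTER_CUBIC);cv2.imwrite('pics/s14.png',a)
E
```

```text
time_s: 14.65
eef_pos: [0.5835, 0.1306, 0.04]
eef_rot: [179.9, -0.0, -74.2]
contact_force: [0.1, -1.0, -1.4]
opening: 0.0207
t 14.65 pos [0.5835 0.1306 0.04  ] rot [ 1.7993e+02 -2.0000e-02 -7.4190e+01] F [ 0.1 -1.  -1.4] open 0.0207 | shift cm [ 0.08 13.73 -0.  ] norm 13.73 turn rad 0.0
```

View pics/s14.png

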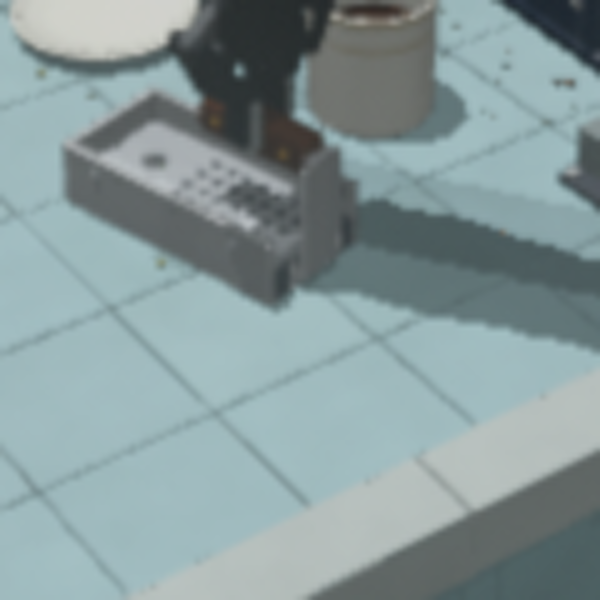

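```bash
python3 -m handwheel '[[[0,0,-0.4],0],[[0,0,-0.4],0],[[0,0,-0.5],0],[[0,0,-0.6],0],[[0,0,-1],0],[[0,0,-1.2],0],[[0,0,-1.2],0],[[0,0,-0.8],0]]'; python3 -m handwheel '[[[0,0,-0.4],0],[[0,0,0],0],[[0,0,0],0],[[0,0,0],0]]'; python3 - <<'E'
from h import *
to([.4516,.0925,.0402],-74.2)
im=viewer.snapshot('scene')[:,:,::-1].copy(); a=cv2.resize(im[170:310,220:340],None,fx=4,fy=4,interpolation=cv2.INTER_CUBIC)
c=viewer.calibration('wrist'); np.savez('w15.npz',**c)
im=viewer.snapshot('wrist')[:,:,::-1].copy(); cv2.imwrite('pics/w15.png',im); cv2.imwrite('pics/s15.png',a)
E
```

```text
time_s: 15.7
eef_pos: [0.5849, 0.1311, 0.1024]
eef_rot: [-179.9, -0.0, -74.2]
contact_force: [0.8, -0.3, -4.2]
opening: 0.0206
time_s: 16.2
eef_pos: [0.5841, 0.1308, 0.1047]
eef_rot: [179.9, 0.0, -74.2]
contact_force: [0.1, -0.6, -4.1]
opening: 0.021
t 16.2 pos [0.5841 0.1308 0.1047] rot [179.95   0.   -74.19] F [ 0.1 -0.6 -4.1] open 0.021 | shift cm [ 0.08 13.79  6.46] norm 15.23 turn rad 0.0
```

View pics/s15.png

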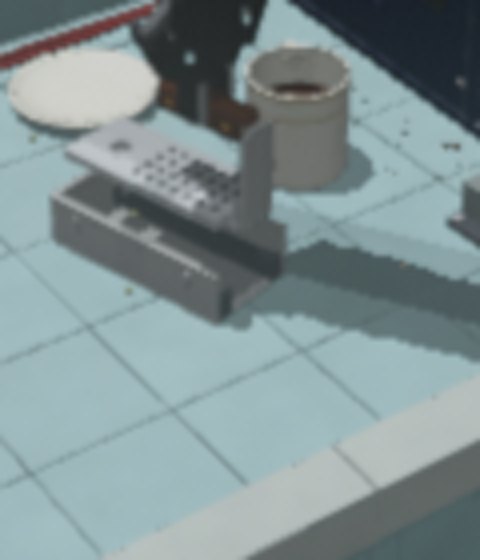

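View pics/w15.png

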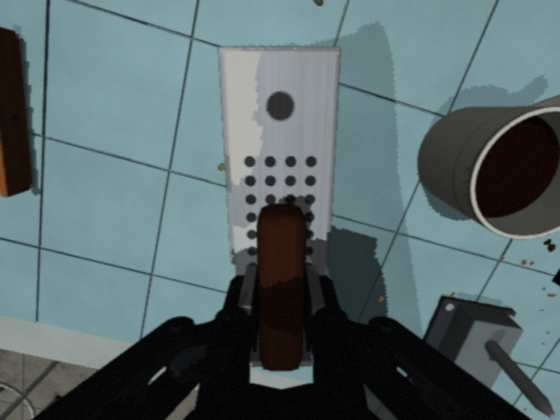

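```bash
python3 - <<'E'
from h import *
c=dict(np.load('w15.npz'))
o=np.array([.5841,.1308]); a=np.radians(15.81); u=np.array([np.cos(a),np.sin(a)]); v=np.array([-u[1],u[0]])
for n,px,z in [('hole',(280,105.5),.0833),('fl',(219.5,47.5),.0833),('fr',(340.5,47),.0833)]:
    p=ray('wrist',px,z,c)[:2]-o; print(n,(p@u*1000).round(1),(p@v*1000).round(1))
E
```

```text
hole 84.4 -0.7
fl 115.4 33.5
fr 115.7 -35.0
```

```bash
python3 -m handwheel '[[[0,0,0],0.015],[[0,0,0],0.025],[[0,0,0],0.025],[[0,0,0],0.025],[[0,0,0],0.025],[[0,0,0],0.025],[[0,0,0],0.014],[[0,0,0],0]]'; python3 - <<'E'
from h import *
to([.554,.380,.105],-83)
E
```

```text
time_s: 17.3
eef_pos: [0.5845, 0.1309, 0.1052]
eef_rot: [-180.0, -0.0, -83.0]
contact_force: [-0.5, 0.0, -4.6]
opening: 0.0205
t 17.3 pos [0.5845 0.1309 0.1052] rot [-1.800e+02 -1.000e-02 -8.303e+01] F [-0.5  0.  -4.6] open 0.0205 | shift cm [-2.509e+01  0.000e+00  2.000e-02] norm 25.09 turn rad -0.001
```

```bash
python3 -m handwheel '[[[-0.8,0,0],0],[[-1.6,0,0],0],[[-2.2,0,0],0],[[-2.2,0,0],0],[[-2.2,0,0],0],[[-2.2,0,0],0],[[-2.2,0,0],0],[[-2.2,0,0],0]]';python3 -m handwheel '[[[-2.2,0,0],0],[[-2.2,0,0],0],[[-2.2,0,0],0],[[-1.6,0,0],0],[[-0.9,0,0],0],[[-0.4,0,0],0],[[0,0,0],0],[[0,0,0],0]]'; python3 - <<'E'
from h import *
to([.554,.380,.105],-83)
c=viewer.calibration('wrist'); np.savez('w16.npz',**c)
im=viewer.snapshot('wrist')[:,:,::-1].copy(); cv2.imwrite('pics/w16.png',im)
im=viewer.snapshot('scene')[:,:,::-1].copy();cv2.imwrite('pics/s16.png',cv2.resize(im[160:320,110:290],None,fx=4,fy=3.7,interpolation=cv2.INTER_CUBIC))
im=viewer.snapshot('top')[:,:,::-1].copy();cv2.imwrite('pics/t16.png',cv2.resize(im[150:290,120:290],None,fx=4,fy=4,interpolation=cv2.INTER_CUBIC))
E
```

```text
time_s: 18.3
eef_pos: [0.5647, 0.2882, 0.1052]
eef_rot: [180.0, 0.0, -82.9]
contact_force: [0.1, -0.0, -3.8]
opening: 0.0206
time_s: 19.3
eef_pos: [0.5545, 0.379, 0.1051]
eef_rot: [-180.0, -0.0, -83.1]
contact_force: [0.5, -0.3, -3.5]
opening: 0.021
t 19.3 pos [0.5545 0.379  0.1051] rot [-1.7999e+02 -5.0000e-02 -8.3100e+01] F [ 0.5 -0.3 -3.5] open 0.021 | shift cm [-0.1   0.04  0.01] norm 0.11 turn rad -0.002
```

View pics/w16.png

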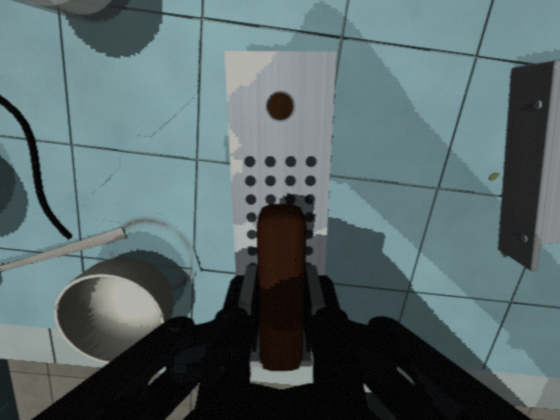

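View pics/s16.png

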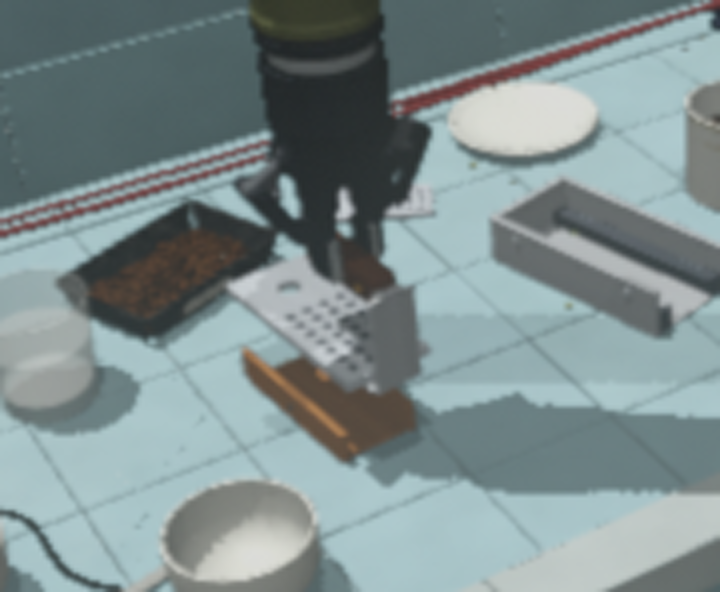

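View pics/t16.png

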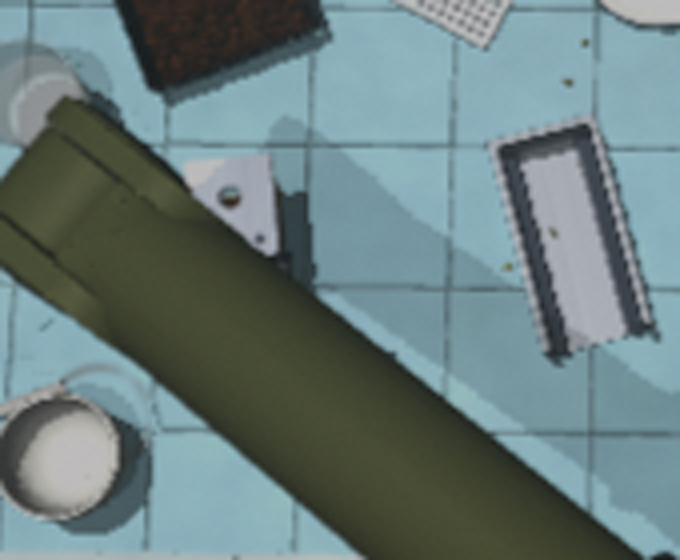

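```bash
python3 - <<'E'
import cv2,numpy as np
im=cv2.imread('pics/w5.png'); a=cv2.resize(im[0:60,120:230],None,fx=6,fy=6,interpolation=cv2.INTER_CUBIC)
im=cv2.imread('pics/w15.png'); b=cv2.resize(im[10:210,0:60],None,fx=2.8,fy=2.8,interpolation=cv2.INTER_CUBIC)
cv2.imwrite('pics/c5r.png',a);cv2.imwrite('pics/c15r.png',b)
E
```

```text
(no output)
```

View pics/c5r.png

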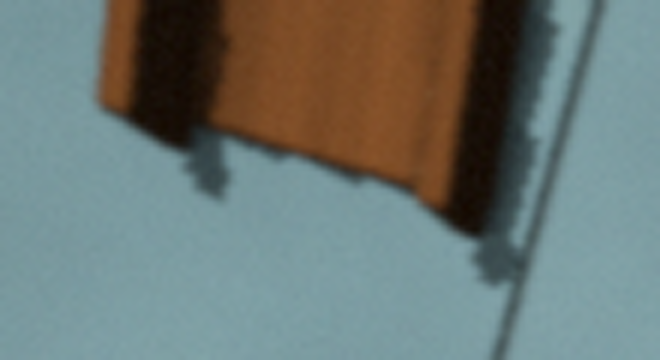

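View pics/c15r.png

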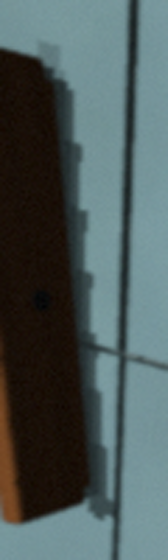

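```bash
python3 - <<'E'
from fit import *
c=dict(np.load('w5.npz'))
fit('rest5',c,[((-65,29,30),(98,103)),((-65,23,30),(132,118)),((-65,-23,30),(415,190)),((-65,-29,30),(447,210)),((-65,-29,0),(478,238))],(.59,.38,8),(120,0),6)
c=dict(np.load('w15.npz'))
fit('rest15',c,[((-65,-29,30),(20,522)),((-65,-29,0),(88,487)),((65,-29,0),(42,62))],(.59,.38,8),(0,10),2.8)
c=dict(np.load('w5.npz'))
# bay front from w5 as check: rim front corners
E
```

```text
rest5 [0.5947 0.3889] yaw 7.37 res px [[-0.8, 0.3], [-0.3, -0.5], [-0.3, 0.7], [0.4, -0.9], [2.4, 0.4]]
rest15 [0.595  0.3898] yaw 7.25 res px [[-1.4, 0.3], [1.0, 3.9], [0.2, -3.2]]
```

```bash
python3 -m handwheel '[[[-0.15,0,0.6],0],[[0,0,1.0],0],[[0,0,1.0],0],[[0,0,0.7],0],[[0,0,0],0],[[0,0,0],0]]'; python3 - <<'E'
from fit import *
to([.554,.3805,.105],-83)
c=viewer.calibration('wrist'); np.savez('w17.npz',**c)
im=viewer.snapshot('wrist')[:,:,::-1].copy(); cv2.imwrite('pics/w17.png',im)
im=viewer.snapshot('scene')[:,:,::-1].copy();cv2.imwrite('pics/s17r.png',im);cv2.imwrite('pics/s17.png',cv2.resize(im[215:295,160:230],None,fx=8,fy=7.4,interpolation=cv2.INTER_CUBIC))
E
```

```text
time_s: 20.2
eef_pos: [0.5539, 0.3817, 0.0724]
eef_rot: [-180.0, 0.0, -83.0]
contact_force: [-0.4, 0.2, -3.8]
opening: 0.0206
t 20.2 pos [0.5539 0.3817 0.0724] rot [-1.7998e+02  1.0000e-02 -8.3020e+01] F [-0.4  0.2 -3.8] open 0.0206 | shift cm [ 0.12  0.01 -3.26] norm 3.26 turn rad -0.0
```

View pics/s17.png

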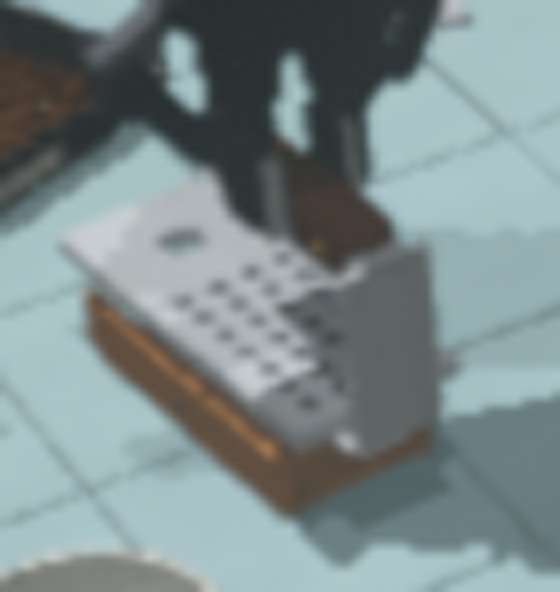

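View pics/w17.png

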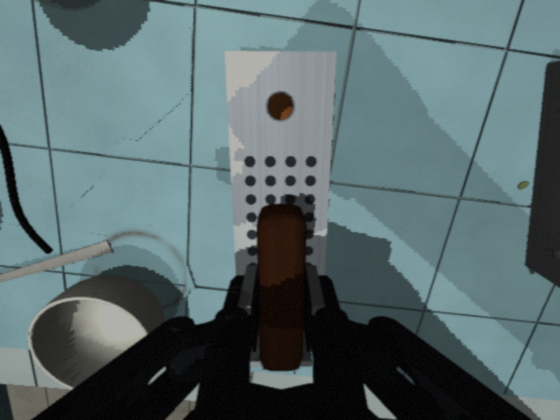

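```bash
python3 - <<'E'
import cv2,numpy as np
im=cv2.imread('pics/scene0.png'); cv2.imwrite('pics/c0r.png',cv2.resize(im[235:295,160:225],None,fx=9,fy=9,interpolation=cv2.INTER_CUBIC))
E
```

```text
(no output)
```

View pics/c0r.png

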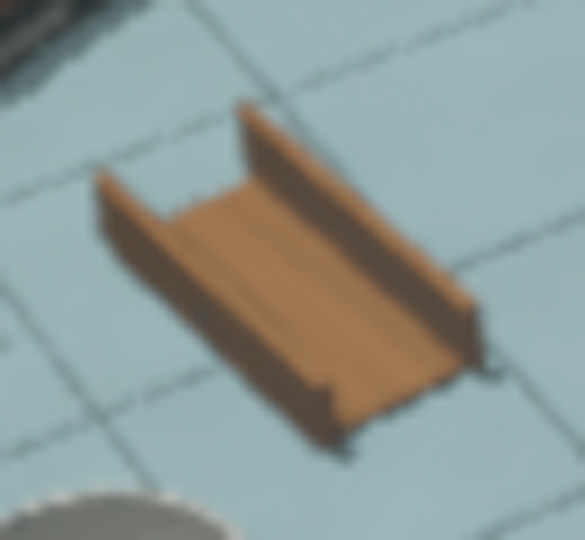

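```bash
python3 - <<'E'
from fit import *
c=viewer.calibration('scene')
r=fit('rest',c,[((65,29,30),(96,170)),((65,-29,30),(258,101)),((-65,29,30),(308,392)),((-65,-29,30),(482,300)),((-65,29,0),(328,447)),((65,29,0),(99,232)),((-65,-29,0),(490,370))],(.59,.38,8),(160,235),9)
s=lambda u,v:(u,v/7.4*8)
p=fit('plate',c,[((75,32,51),s(61,241)),((75,-32,51),s(209,171)),((45,0,51),s(182,239)),((-75,32,51),s(292,440))],(.59,.38,8),(160,215),8)
d=p[:2]-r[:2]; a=r[2]; print('plate rel rest along/lateral mm',1000*d@[np.cos(a),np.sin(a)],1000*d@[-np.sin(a),np.cos(a)])
for z in (47,55):
  p=fit('plate%d'%z,c,[((75,32,z),s(61,241)),((75,-32,z),s(209,171)),((45,0,z),s(182,239)),((-75,32,z),s(292,440))],(.59,.38,8),(160,215),8)
E
```

```text
rest [0.5918 0.3907] yaw 5.09 res px [[-0.4, -0.5], [-0.2, -1.0], [0.6, -1.0], [-0.0, -0.2], [-0.5, 1.4], [0.7, 1.0], [-0.0, 0.5]]
plate [0.5878 0.3902] yaw 6.56 res px [[-0.8, -0.3], [0.6, -0.1], [-0.1, 0.3], [0.2, 0.0]]
plate rel rest along/lateral mm -3.959457858353829 -0.13003591269457426
plate47 [0.5926 0.3884] yaw 6.58 res px [[-0.7, -0.3], [0.6, -0.0], [-0.1, 0.3], [0.2, -0.1]]
plate55 [0.583 0.392] yaw 6.53 res px [[-0.9, -0.3], [0.6, -0.2], [-0.1, 0.2], [0.2, 0.2]]
```

```bash
python3 -m handwheel '[[[0,0,0.4],0],[[0,0,0.4],0],[[0,0,0.4],0],[[0,0,0.3],0],[[0,0,0.3],0],[[0,0,0],0],[[0,0,0],0]]'; python3 - <<'E'
from fit import *
to([.554,.3805,.105],-83)
im=viewer.snapshot('scene')[:,:,::-1].copy();cv2.imwrite('pics/s18.png',cv2.resize(im[215:295,160:230],None,fx=8,fy=7.4,interpolation=cv2.INTER_CUBIC))
E
```

```text
time_s: 21.18
eef_pos: [0.554, 0.3817, 0.0544]
eef_rot: [-180.0, 0.0, -83.0]
contact_force: [-1.1, 0.5, -1.5]
opening: 0.0206
t 21.175 pos [0.554  0.3817 0.0544] rot [-1.7997e+02  1.0000e-02 -8.3020e+01] F [-1.1  0.5 -1.5] open 0.0206 | shift cm [ 0.12  0.01 -5.06] norm 5.06 turn rad -0.0
```

View pics/s18.png

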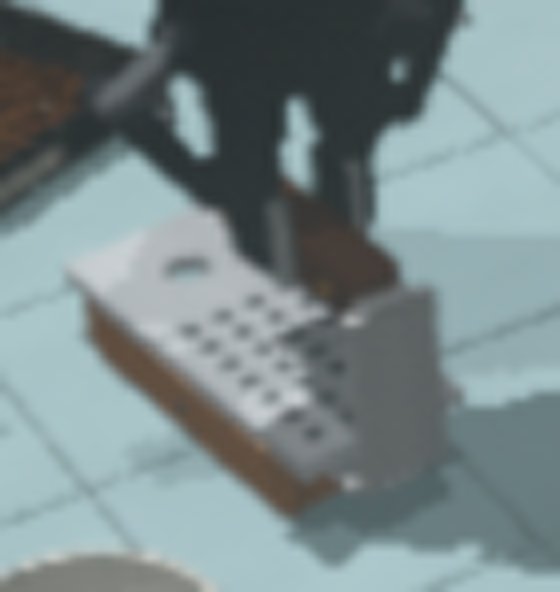

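```bash
python3 -m handwheel '[[[0,0,0.35],0],[[0,0,0.35],0],[[0,0,0],0],[[0,0,0],0],[[0,0.6,0],0],[[0,1.0,0],0],[[0,0,0],0],[[0,0,0],0]]'; python3 - <<'E'
from fit import *
to([.554,.3805,.105],-83)
im=viewer.snapshot('scene')[:,:,::-1].copy();cv2.imwrite('pics/s19.png',cv2.resize(im[215:295,160:230],None,fx=8,fy=7.4,interpolation=cv2.INTER_CUBIC))
E
```

```text
time_s: 22.22
eef_pos: [0.538, 0.3795, 0.0474]
eef_rot: [-180.0, -0.0, -83.0]
contact_force: [-0.2, -0.1, -1.7]
opening: 0.0205
t 22.225 pos [0.538  0.3795 0.0474] rot [-1.7997e+02 -2.0000e-02 -8.3010e+01] F [-0.2 -0.1 -1.7] open 0.0205 | shift cm [ 0.1  -1.6  -5.76] norm 5.98 turn rad -0.0
```

View pics/s19.png

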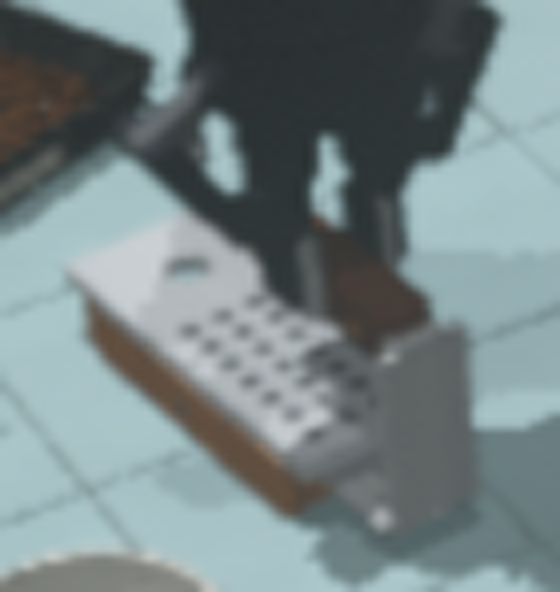

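```bash
python3 -m handwheel '[[[0,1.2,0],0],[[0,1.8,0],0],[[0,2,0],0],[[0,2,0],0],[[0,2,0],0],[[0,2,0],0],[[0,1,0],0],[[0,0,0],0]]'; python3 - <<'E'
from fit import *
to([.432,.24,.0474],-83)
im=viewer.snapshot('scene')[:,:,::-1].copy();cv2.imwrite('pics/s20.png',cv2.resize(im[205:335,140:300],None,fx=4.5,fy=4.5,interpolation=cv2.INTER_CUBIC))
E
```

```text
time_s: 23.28
eef_pos: [0.4183, 0.365, 0.0473]
eef_rot: [-180.0, -0.0, -83.0]
contact_force: [0.3, -0.2, -1.5]
opening: 0.021
t 23.275 pos [0.4183 0.365  0.0473] rot [-1.7997e+02 -3.0000e-02 -8.2970e+01] F [ 0.3 -0.2 -1.5] open 0.021 | shift cm [12.57  0.17 -0.  ] norm 12.57 turn rad 0.001
```

View pics/s20.png

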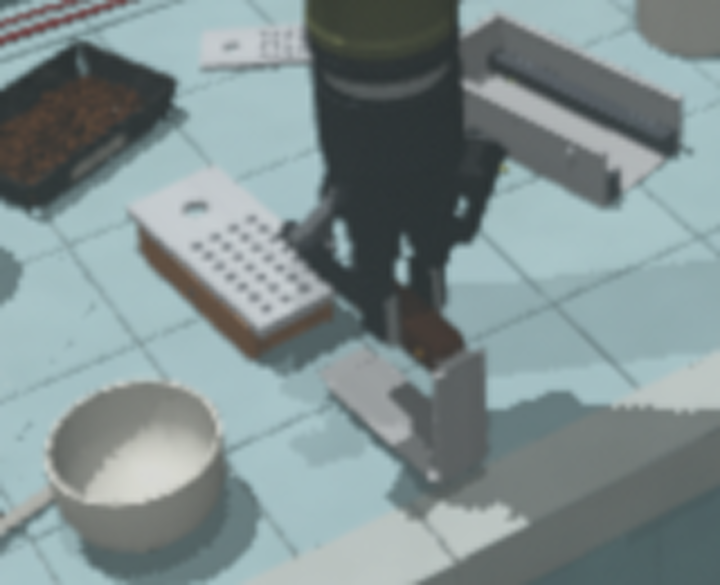

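```bash
python3 -m handwheel '[[[2,0,0],0],[[3,0,0],0],[[3,0,0],0],[[3,0,0],0],[[1.5,0,0],0],[[0,0,0.5],0],[[0,0,0.5],0],[[0,0,0],0]]'; python3 -m handwheel '[[[0,0,0.3],0],[[0,0,0.1],0],[[0,0,0],0]]'; python3 - <<'E'
from fit import *
to([.432,.24,.0324],-83)
im=viewer.snapshot('scene')[:,:,::-1].copy();cv2.imwrite('pics/s21.png',cv2.resize(im[205:335,140:300],None,fx=4.5,fy=4.5,interpolation=cv2.INTER_CUBIC))
E
```

```text
time_s: 24.32
eef_pos: [0.4333, 0.2419, 0.0366]
eef_rot: [179.9, 0.0, -82.9]
contact_force: [0.0, -0.7, -2.0]
opening: 0.0209
time_s: 24.7
eef_pos: [0.4339, 0.2411, 0.0331]
eef_rot: [180.0, -0.0, -83.0]
contact_force: [-0.2, 0.4, -1.1]
opening: 0.0207
t 24.7 pos [0.4339 0.2411 0.0331] rot [179.99  -0.   -83.  ] F [-0.2  0.4 -1.1] open 0.0207 | shift cm [0.08 0.2  0.07] norm 0.23 turn rad -0.0
```

View pics/s21.png

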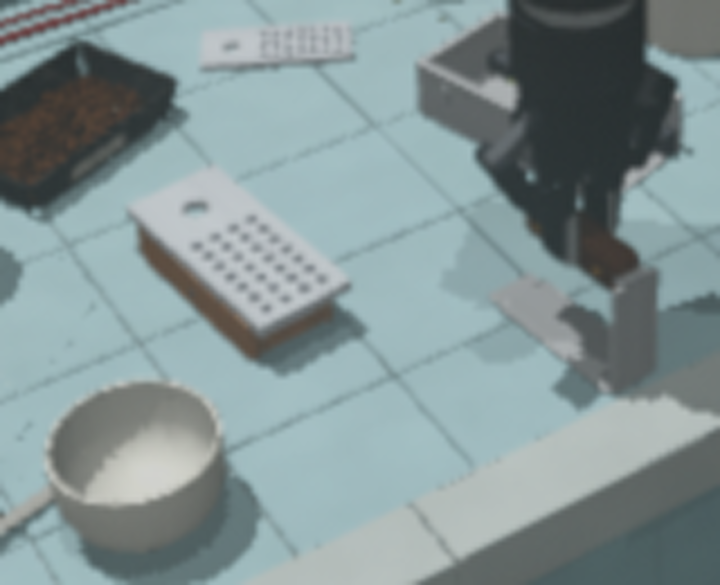

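Still bearing some weight, so I'll lower slightly and then release.

```bash
python3 -m handwheel '[[[0,0,0.1],0],[[0,0,0],0],[[0,0,0],0]]';python3 -m handwheel '[[[0,0,0],0],[[0,0,0],0],[[0,0,0],0],[[0,0,0],0],[[0,0,0],0],[[0,0,-3],0],[[0,0,-6],0],[[0,0,-6],0]]' 8.5; python3 -m handwheel '[[[0,0,-6],0],[[0,0,-2],0],[[0,0,0],0],[[0,0,0],0]]';python3 - <<'E'
from fit import *
to([.6,.36,.25],-83)
im=viewer.snapshot('scene')[:,:,::-1].copy();cv2.imwrite('pics/s22.png',cv2.resize(im[205:335,140:300],None,fx=4.5,fy=4.5,interpolation=cv2.INTER_CUBIC))
E
```

```text
time_s: 25.12
eef_pos: [0.4342, 0.2411, 0.0324]
eef_rot: [-180.0, 0.0, -83.0]
contact_force: [0.4, 0.4, -0.5]
opening: 0.0206
time_s: 26.12
eef_pos: [0.4335, 0.2408, 0.1836]
eef_rot: [180.0, -0.0, -83.0]
contact_force: [1.1, -1.0, -1.1]
opening: 0.0851
time_s: 26.62
eef_pos: [0.4333, 0.2405, 0.2607]
eef_rot: [179.9, -0.0, -83.0]
contact_force: [-0.0, -0.5, -0.3]
opening: 0.0848
t 26.625 pos [0.4333 0.2405 0.2607] rot [ 1.7988e+02 -4.0000e-02 -8.3020e+01] F [-0.  -0.5 -0.3] open 0.0848 | shift cm [ -9.83 -18.     1.03] norm 20.54 turn rad -0.0
```

View pics/s22.png

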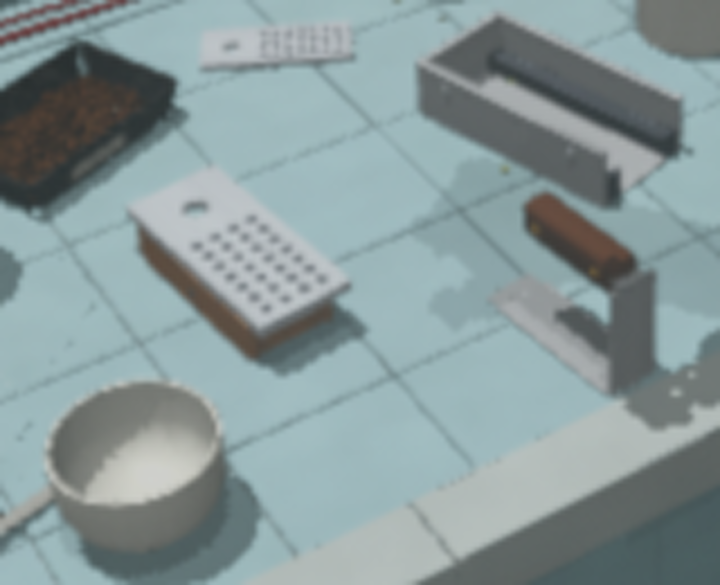

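```bash
python3 - <<'E'
from h import *
c=viewer.calibration('scene')
for off in (-.0425,-.05):
  p=np.array([.4232+.382*off,.217-.924*off])
  for z in (.03,.045,.06,.075,.09): print(off,z,proj('scene',[*p,z],c).round(1))
for z in (.05,.06,.07,.08): print('closed',z,proj('scene',[.4232,.2172,z],c).round(1))
E
```

```text
-0.0425 0.03 [270.1 279.2]
-0.0425 0.045 [270.  274.8]
-0.0425 0.06 [269.9 270.4]
-0.0425 0.075 [269.9 265.9]
-0.0425 0.09 [269.8 261.3]
-0.05 0.03 [268.5 280.8]
-0.05 0.045 [268.4 276.5]
-0.05 0.06 [268.3 272. ]
-0.05 0.075 [268.2 267.5]
-0.05 0.09 [268.1 263. ]
closed 0.05 [278.9 264.3]
closed 0.06 [278.8 261.4]
closed 0.07 [278.8 258.4]
closed 0.08 [278.8 255.5]
```

```bash
python3 - <<'E'
import cv2
a=cv2.imread('pics/s9.png'); cv2.imwrite('pics/s9c.png',cv2.resize(a[150:350,100:300],None,fx=3,fy=3))
a=cv2.imread('pics/s10.png'); cv2.imwrite('pics/s10c.png',cv2.resize(a[150:350,100:300],None,fx=3,fy=3))
E
```

```text
(no output)
```

View pics/s9c.png

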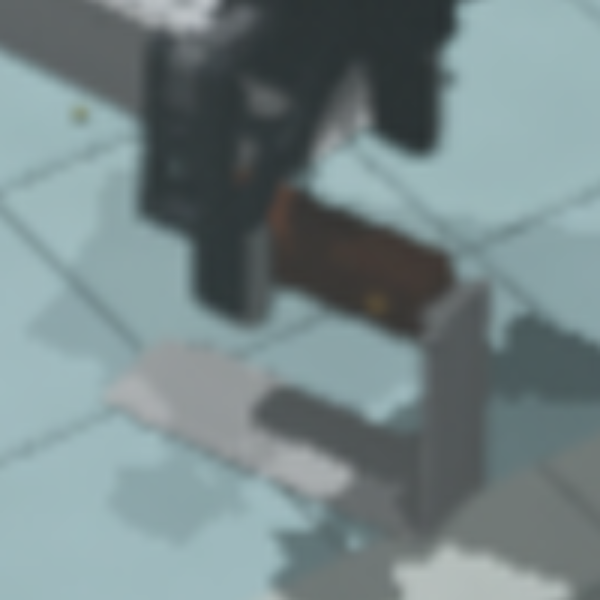

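View pics/s10c.png

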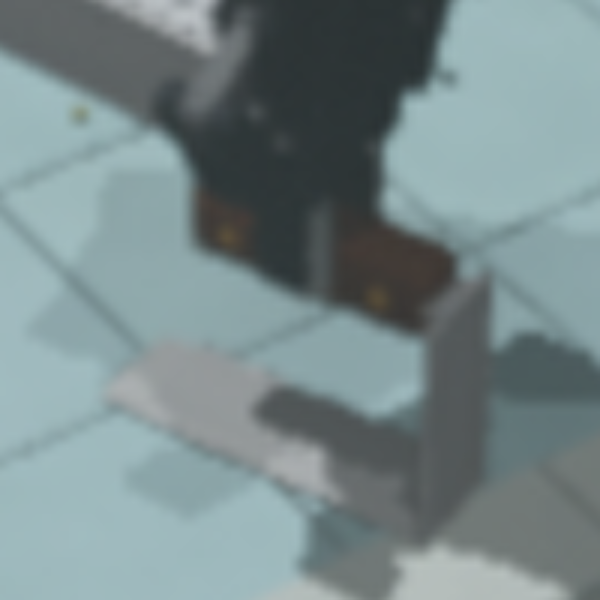

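```bash
python3 - <<'E'
from h import *
to([.5718,.3839,.2],-83)
E
python3 -m handwheel '[[[-3.6,-3.1,1.3],0],[[-3.6,-3.1,1.3],0],[[-3.6,-3.1,1.3],0],[[-3.6,-3.1,1.3],0],[[0,0,0.5],0],[[0,0,0],0],[[0,0,0],0],[[0,0,0],0]]'; python3 - <<'E'
from h import *
to([.5718,.3839,.2],-83)
c=viewer.calibration('wrist'); np.savez('w23.npz',**c)
im=viewer.snapshot('wrist')[:,:,::-1].copy(); cv2.imwrite('pics/w23.png',im)
E
```

```text
t 26.675 pos [0.4332 0.2405 0.2605] rot [ 1.7984e+02 -3.0000e-02 -8.3020e+01] F [ 0.5 -1.  -0.5] open 0.085 | shift cm [-12.56 -15.52   6.  ] norm 20.85 turn rad -0.0
time_s: 27.68
eef_pos: [0.54, 0.398, 0.2064]
eef_rot: [-179.9, -0.0, -83.1]
contact_force: [0.2, -0.4, -0.9]
opening: 0.0849
t 27.675 pos [0.54   0.398  0.2064] rot [-1.7988e+02 -3.0000e-02 -8.3100e+01] F [ 0.2 -0.4 -0.9] open 0.0849 | shift cm [ 1.78 -2.98  0.65] norm 3.53 turn rad -0.002
```

View pics/w23.png

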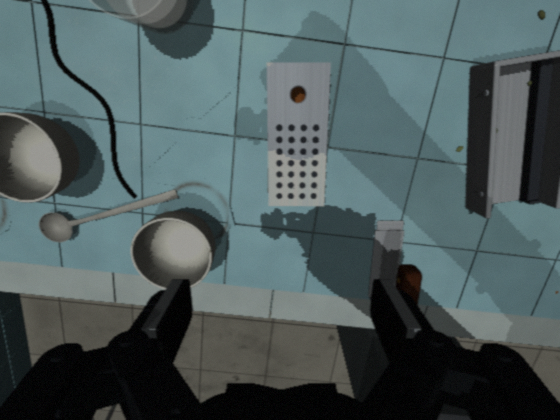

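Moving over the grasp spot. Plate corners in this view are (266,62), (331,63), (326,206) and (268,206), with the hole at (298,94).

```bash
python3 - <<'E'
from fit import *
c=dict(np.load('w23.npz'))
fit('plate',c,[((75,32,38),(266,62)),((75,-32,38),(331,63)),((-75,-32,38),(326,206.5)),((-75,32,38),(268,207)),((45,0,38),(298,94))],(.59,.38,7),(0,0),1)
E
python3 -m handwheel '[[[1.7,-3,3],0],[[0,0,3],0],[[0,0,3],0],[[0,0,0],0],[[0,0,0],0],[[0,0,0],0]]'; python3 - <<'E'
from h import *
to([.5718,.3839,.12],-83)
c=viewer.calibration('wrist'); np.savez('w24.npz',**c)
im=viewer.snapshot('wrist')[:,:,::-1].copy(); cv2.imwrite('pics/w24.png',im)
E
```

```text
plate [0.5921 0.385 ] yaw 7.13 res px [[0.4, 0.5], [-0.3, -0.7], [-1.5, -0.1], [0.7, -0.5], [0.1, 0.7]]
time_s: 28.48
eef_pos: [0.5722, 0.3865, 0.1173]
eef_rot: [-179.8, 0.1, -83.0]
contact_force: [-0.7, -0.6, -0.5]
opening: 0.0849
t 28.475 pos [0.5722 0.3865 0.1173] rot [-1.7985e+02  7.0000e-02 -8.3020e+01] F [-0.7 -0.6 -0.5] open 0.0849 | shift cm [ 0.25  0.07 -0.27] norm 0.38 turn rad -0.0
```

View pics/w24.png

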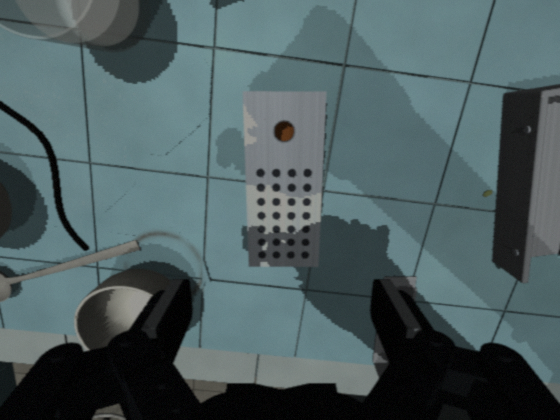

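```bash
python3 -m handwheel '[[[0.33,0.1,2],0],[[0,0,3],0],[[0,0,2.5],0],[[0,0,0],0],[[0,0,0],0],[[0,0,0],0]]'; python3 - <<'E'
from h import *
to([.5705,.3826,.0],-83)
c=viewer.calibration('wrist'); np.savez('w25.npz',**c)
im=viewer.snapshot('wrist')[:,:,::-1].copy(); cv2.imwrite('pics/w25.png',im)
im=viewer.snapshot('scene')[:,:,::-1].copy();cv2.imwrite('pics/s25.png',cv2.resize(im[185:295,140:250],None,fx=5,fy=5,interpolation=cv2.INTER_CUBIC))
E
```

```text
time_s: 29.28
eef_pos: [0.5715, 0.383, 0.0416]
eef_rot: [-179.9, 0.1, -83.0]
contact_force: [0.0, 0.9, 0.8]
opening: 0.0851
t 29.275 pos [0.5715 0.383  0.0416] rot [-1.7989e+02  5.0000e-02 -8.3020e+01] F [0.  0.9 0.8] open 0.0851 | shift cm [0.03 0.11 4.16] norm 4.16 turn rad -0.0
```

View pics/w25.png

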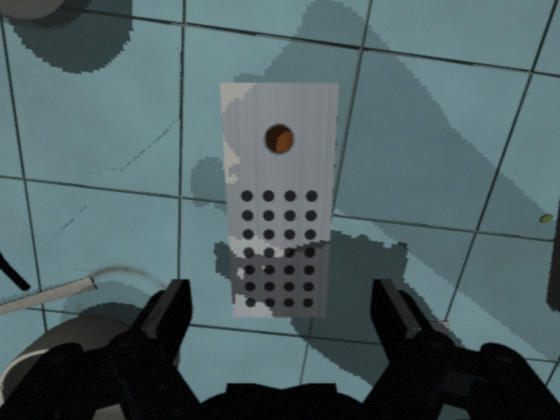

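View pics/s25.png

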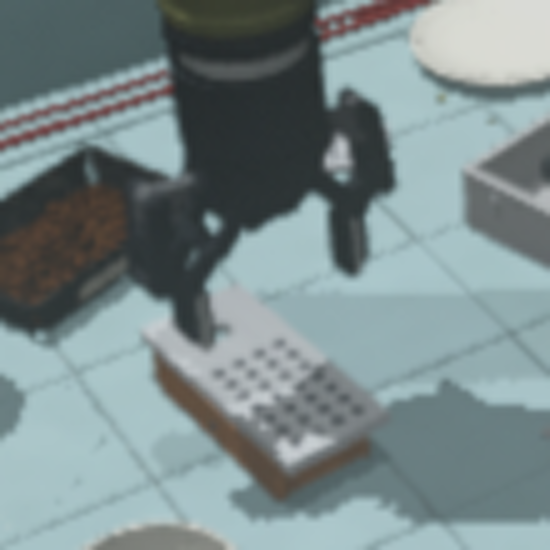

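```bash
python3 -m handwheel '[[[0,0.1,1.5],0],[[0,0,1.5],0],[[0,0,1.2],0],[[0,0,0],0],[[0,0,0],0]]'; python3 - <<'E'
from h import *
to([.5705,.3826,.0],-83)
im=viewer.snapshot('scene')[:,:,::-1].copy();cv2.imwrite('pics/s26.png',cv2.resize(im[185:295,140:250],None,fx=5,fy=5,interpolation=cv2.INTER_CUBIC))
E
```

```text
time_s: 30.0
eef_pos: [0.5699, 0.3825, -0.0017]
eef_rot: [-180.0, 0.0, -83.0]
contact_force: [-0.3, 0.5, -0.2]
opening: 0.085
t 30.0 pos [ 0.5699  0.3825 -0.0017] rot [-1.800e+02  2.000e-02 -8.302e+01] F [-0.3  0.5 -0.2] open 0.085 | shift cm [-0.01 -0.06 -0.17] norm 0.18 turn rad -0.0
```

View pics/s26.png

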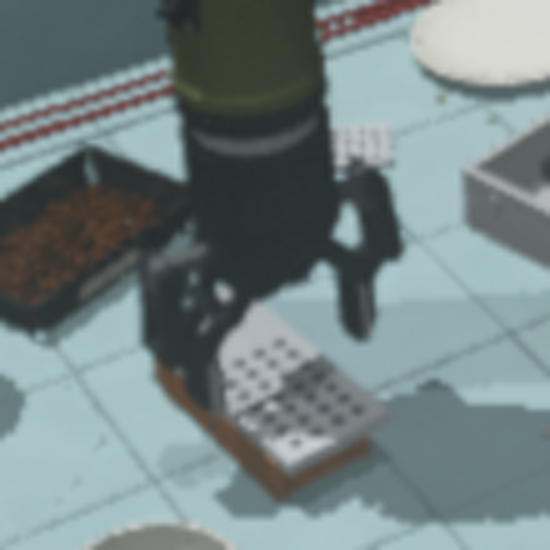

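```bash
python3 -m handwheel '[[[0,0,0.9],0],[[0,0,0.8],0],[[0,0,0],0],[[0,0,0],0]]'; python3 - <<'E'
from h import *
to([.5705,.3826,-.02],-83)
im=viewer.snapshot('scene')[:,:,::-1].copy();cv2.imwrite('pics/s27.png',cv2.resize(im[225:295,160:230],None,fx=8,fy=8,interpolation=cv2.INTER_CUBIC))
E
```

```text
time_s: 30.55
eef_pos: [0.5698, 0.3823, -0.0189]
eef_rot: [180.0, 0.0, -83.0]
contact_force: [-1.0, -0.0, 0.4]
opening: 0.0852
t 30.55 pos [ 0.5698  0.3823 -0.0189] rot [179.99   0.   -83.02] F [-1.  -0.   0.4] open 0.0852 | shift cm [-0.02 -0.07  0.11] norm 0.13 turn rad -0.0
```

View pics/s27.png

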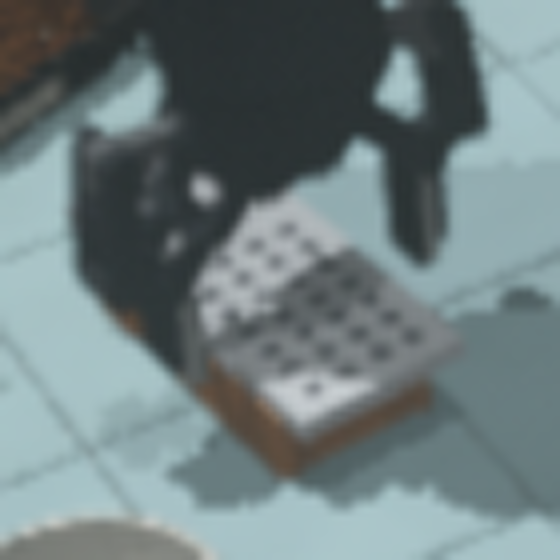

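```bash
python3 -m handwheel '[[[0,0,0],0],[[0,0,0],0],[[0,0,0],0],[[0,0,0],0],[[0,0,0],0],[[0,0,0],0]]' 0; python3 - <<'E'
from h import *
to([.5705,.3826,-.02],-83)
im=viewer.snapshot('scene')[:,:,::-1].copy();cv2.imwrite('pics/s28.png',cv2.resize(im[225:295,160:230],None,fx=8,fy=8,interpolation=cv2.INTER_CUBIC))
E
```

```text
time_s: 31.35
eef_pos: [0.5699, 0.3851, -0.0172]
eef_rot: [-179.9, 0.2, -83.0]
contact_force: [0.3, 6.4, 4.9]
opening: 0.062
t 31.35 pos [ 0.5699  0.3851 -0.0172] rot [-179.87    0.23  -82.96] F [0.3 6.4 4.9] open 0.062 | shift cm [ 0.26 -0.02  0.28] norm 0.38 turn rad 0.001
```

View pics/s28.png

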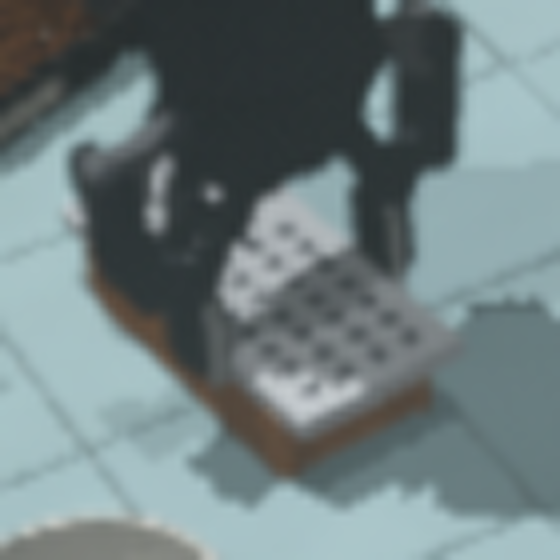

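```bash
python3 -m handwheel '[[[0,0,-0.4],0],[[0,0,-0.6],0],[[0,0,-1],0],[[0,0,-1],0],[[0,0,-2],0],[[0,0,-3],0],[[0,0,-3],0],[[0,0,-2],0]]'; python3 -m handwheel '[[[0,0,-1],0],[[0,0,0],0],[[0,0,0],0],[[0,0,0],0]]'; python3 - <<'E'
from h import *
to([.5705,.3826,.12],-83)
c=viewer.calibration('wrist'); np.savez('w29.npz',**c)
im=viewer.snapshot('wrist')[:,:,::-1].copy(); cv2.imwrite('pics/w29.png',im)
im=viewer.snapshot('scene')[:,:,::-1].copy();cv2.imwrite('pics/s29.png',cv2.resize(im[165:295,140:250],None,fx=4.5,fy=4.5,interpolation=cv2.INTER_CUBIC))
E
```

```text
time_s: 32.4
eef_pos: [0.5704, 0.3827, 0.1141]
eef_rot: [-179.9, 0.1, -83.0]
contact_force: [0.6, 0.6, -2.1]
opening: 0.0623
time_s: 32.9
eef_pos: [0.5693, 0.3817, 0.1199]
eef_rot: [179.9, -0.1, -83.0]
contact_force: [-0.1, 0.0, -2.1]
opening: 0.0622
t 32.9 pos [0.5693 0.3817 0.1199] rot [ 1.799e+02 -5.000e-02 -8.302e+01] F [-0.1  0.  -2.1] open 0.0622 | shift cm [-0.07 -0.13 -0.01] norm 0.15 turn rad -0.0
```

View pics/w29.png

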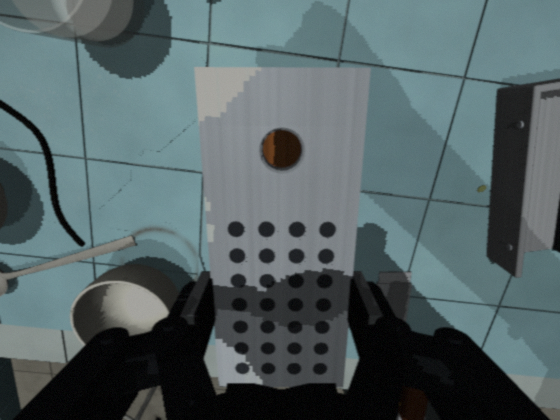

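View pics/s29.png

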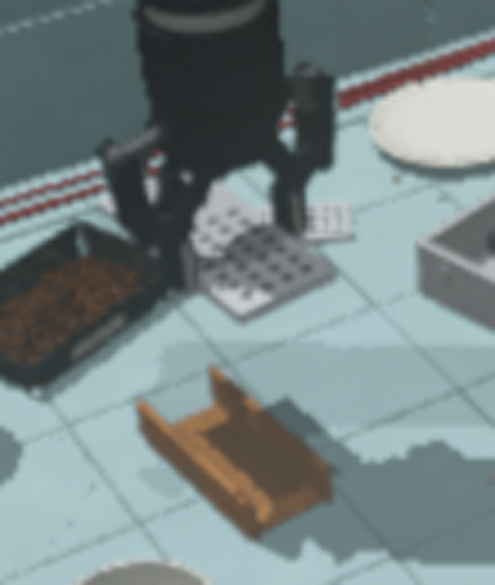

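```bash
python3 - <<'E'
from h import *
from scipy.optimize import least_squares
def run(f,pts,x0,L=False):
    c=dict(np.load(f)); M=np.array([p[0] for p in pts],float)/1000; U=np.array([p[1] for p in pts],float)
    def P(s):
        a=s[2];R=np.array([[np.cos(a),-np.sin(a)],[np.sin(a),np.cos(a)]])
        W=np.c_[M[:,:2]@R.T+s[:2],M[:,2]+s[3]]   # objects raised by s3 == camera lower
        q=(W@c['R'].T+c['t'])@c['camera_matrix'].T; return q[:,:2]/q[:,2:]
    r=least_squares(lambda s:(P(s)-U).ravel(),[*x0,0.])
    r0=least_squares(lambda s:(P([*s,0])-U).ravel(),x0)
    print(f,'free dz',r.x[:2].round(4),np.degrees(r.x[2]).round(2),'dz',r.x[3].round(4),'cost',r.cost.round(2),'| fixed',r0.x[:2].round(4),np.degrees(r0.x[2]).round(2),r0.cost.round(2))
pl=lambda z:[(75,32,z),(75,-32,z),(-75,-32,z),(-75,32,z),(45,0,z)]
run('w25.npz',list(zip(pl(38),[(221,83),(339,83),(327,317.5),(234,318.5),(279.5,138.5)])),(.59,.38,.12))
run('w24.npz',list(zip(pl(38),[(243.5,91.5),(326.5,91.5),(319,266),(249.5,267.5),(284.5,131)])),(.59,.38,.12))
run('w23.npz',list(zip(pl(38),[(266,62),(331,63),(326,206.5),(268,207),(298,94)])),(.59,.38,.12))
# plate in hand w29, centre z .172
zt=176
run('w29.npz',list(zip([(75,32,zt),(75,-32,zt),(45,0,zt)],[(194.5,68),(369.5,68),(281,149)])),(.59,.38,.12))
E
```

```text
w25.npz free dz [0.5925 0.3846] 7.14 dz -0.001 cost 1.96 | fixed [0.5926 0.3847] 7.14 2.94
w24.npz free dz [0.5924 0.3846] 7.08 dz -0.0015 cost 1.11 | fixed [0.5926 0.3846] 7.08 1.72
w23.npz free dz [0.5922 0.3849] 7.22 dz 0.0019 cost 1.83 | fixed [0.5922 0.3848] 7.22 2.19
w29.npz free dz [0.5922 0.383 ] 6.91 dz -0.0048 cost 1.3 | fixed [0.5919 0.383 ] 6.91 16.32
```

```bash
python3 -m handwheel '[[[0,0,0],0.02],[[0,0,0],0.032],[[0,0,0],0]]'; python3 - <<'E'
from h import *
to([.444,-.035,.12],-86)
E
```

```text
time_s: 33.38
eef_pos: [0.5698, 0.3822, 0.1212]
eef_rot: [-180.0, -0.0, -86.0]
contact_force: [0.1, -0.1, -1.0]
opening: 0.0619
t 33.375 pos [0.5698 0.3822 0.1212] rot [-1.7999e+02 -1.0000e-02 -8.6030e+01] F [ 0.1 -0.1 -1. ] open 0.0619 | shift cm [40.75 15.45  0.12] norm 43.58 turn rad -0.0
```

```bash
python3 -m handwheel '[[[1.5,0.57,0],0],[[3.1,1.17,0],0],[[3.1,1.17,0],0],[[3.1,1.17,0],0],[[3.1,1.17,0],0],[[3.1,1.17,0],0],[[3.1,1.17,0],0],[[3.1,1.17,0],0]]'; python3 -m handwheel '[[[3.1,1.17,0],0],[[3.1,1.17,0],0],[[3.1,1.17,0],0],[[3.1,1.17,0],0],[[3.1,1.17,0],0],[[2.05,0.85,0],0],[[0,0,0],0],[[0,0,0],0]]'; python3 -m handwheel '[[[0,0,0],0],[[0,0,0],0]]'; python3 - <<'E'
from h import *
to([.444,-.035,.12],-86)
c=viewer.calibration('wrist'); np.savez('w30.npz',**c)
im=viewer.snapshot('wrist')[:,:,::-1].copy(); cv2.imwrite('pics/w30.png',im)
E
```

```text
time_s: 34.38
eef_pos: [0.4977, 0.1426, 0.121]
eef_rot: [180.0, -0.1, -86.0]
contact_force: [-0.3, -0.7, -2.1]
opening: 0.0624
time_s: 35.38
eef_pos: [0.4439, -0.0345, 0.1212]
eef_rot: [-180.0, -0.0, -86.0]
contact_force: [0.1, 0.3, -2.3]
opening: 0.0621
time_s: 35.62
eef_pos: [0.4442, -0.0343, 0.1212]
eef_rot: [180.0, 0.0, -85.9]
contact_force: [-0.5, 0.4, -1.6]
opening: 0.0621
t 35.625 pos [ 0.4442 -0.0343  0.1212] rot [ 1.800e+02  1.000e-02 -8.591e+01] F [-0.5  0.4 -1.6] open 0.0621 | shift cm [0.07 0.02 0.12] norm 0.14 turn rad 0.002
```

View pics/w30.png

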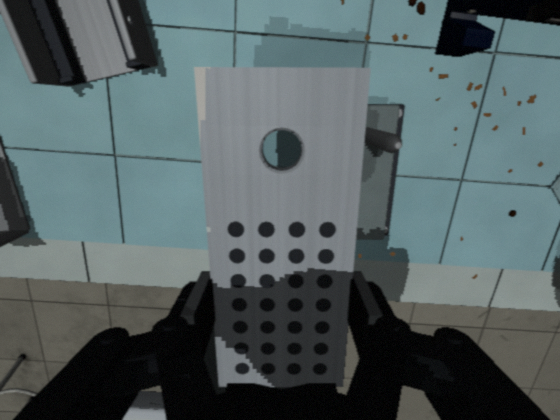

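```bash
python3 - <<'E'
import cv2
im=cv2.imread('pics/w30.png'); cv2.imwrite('pics/c30.png',cv2.resize(im[95:250,350:415],None,fx=5,fy=5*0.77,interpolation=cv2.INTER_CUBIC))
cv2.imwrite('pics/c30b.png',cv2.resize(im[115:180,360:415],None,fx=9,fy=9,interpolation=cv2.INTER_CUBIC))
E
```

```text
(no output)
```

View pics/c30.png

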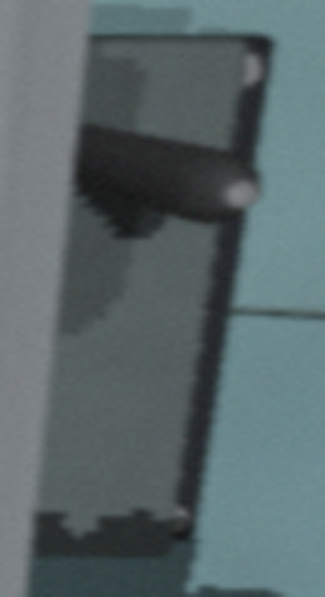

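View pics/c30b.png

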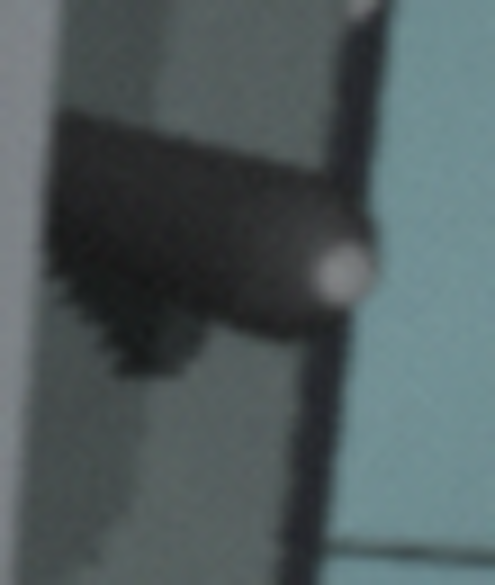

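```bash
python3 - <<'E'
from h import *
c=dict(np.load('w30.npz')); o=np.array([.4442,-.0343])
rod=ray('wrist',(398,145),.113,c); print('rod',rod)
a=ray('wrist',(404.4,105.4),.008,c);b=ray('wrist',(388.8,236.6),.008,c);print('edge yaw',np.degrees(np.arctan2(*(a-b)[1::-1])),np.linalg.norm(a-b))
for zt in (.171,.176): 
    h=ray('wrist',(281.5,149),zt,c); print('hole',h, 'needed shift',(rod-h)[:2], np.linalg.norm((ray('wrist',(195,68),zt,c)-ray('wrist',(368.5,68),zt,c))))
to([.444,-.035,.12],-86)
E
```

```text
rod [ 0.51185666 -0.09901485  0.113     ]
edge yaw 4.2142274242066255 0.123775480847651
hole [ 0.51212853 -0.0310357   0.171     ] needed shift [-0.00027187 -0.06797916] 0.06466354845118227
hole [ 0.51276933 -0.03098169  0.176     ] needed shift [-0.00091266 -0.06803316] 0.06217578957479904
t 35.675 pos [ 0.4441 -0.0344  0.1211] rot [ 1.7999e+02  1.0000e-02 -8.5930e+01] F [-1.3 -0.6 -3. ] open 0.062 | shift cm [0.06 0.02 0.11] norm 0.13 turn rad 0.001
```

```bash
python3 -m handwheel '[[[1.2,0.09,0],0],[[2,0.15,0],0],[[2,0.15,0],0],[[1.58,0.12,0],0],[[0,0,0],0],[[0,0,0],0],[[0,0,0],0]]'; python3 - <<'E'
from h import *
to([.444,-.1023,.12],-86)
c=viewer.calibration('wrist'); np.savez('w31.npz',**c)
im=viewer.snapshot('wrist')[:,:,::-1].copy(); cv2.imwrite('pics/w31.png',im)
cv2.imwrite('pics/c31.png',cv2.resize(im[120:180,250:310],None,fx=8,fy=8,interpolation=cv2.INTER_CUBIC))
im=viewer.snapshot('scene')[:,:,::-1].copy();cv2.imwrite('pics/s31.png',cv2.resize(im[150:260,290:400],None,fx=5,fy=5,interpolation=cv2.INTER_CUBIC))
r=ray('wrist',(281.5,149),.171)
for z in (.113,.102,.038): print(z,proj('wrist',[.5119,-.099,z],c))
E
```

```text
time_s: 36.55
eef_pos: [0.4438, -0.1023, 0.1212]
eef_rot: [180.0, -0.0, -85.9]
contact_force: [-0.3, 0.1, -1.6]
opening: 0.0622
t 36.55 pos [ 0.4438 -0.1023  0.1212] rot [180.    -0.   -85.92] F [-0.3  0.1 -1.6] open 0.0622 | shift cm [ 0.01 -0.02  0.12] norm 0.12 turn rad 0.001
0.113 [281.35310603 135.5675502 ]
0.102 [281.33151198 133.93345074]
0.038 [281.24093485 127.07915369]
```

View pics/c31.png

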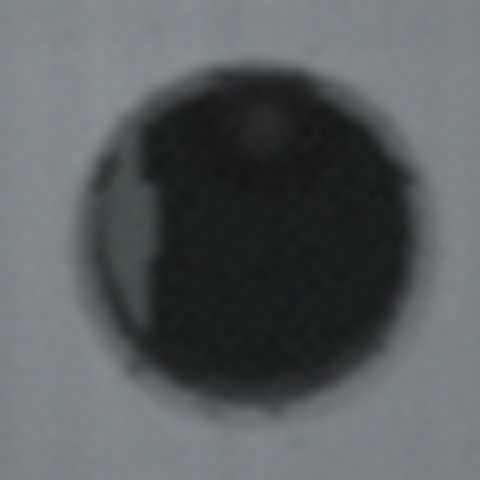

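View pics/s31.png

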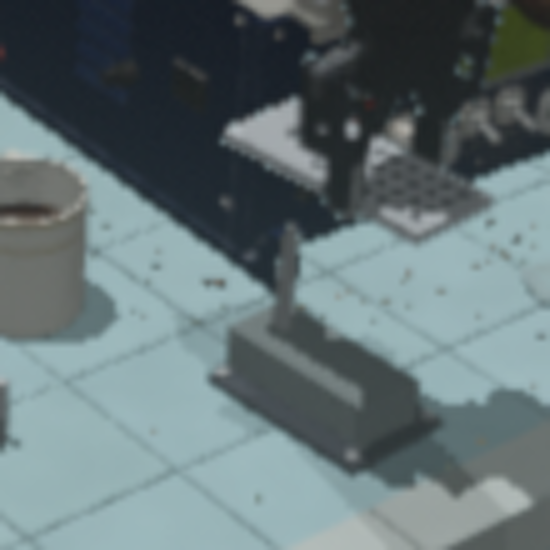

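```bash
python3 - <<'E'
from h import *
c=dict(np.load('w31.npz'))
T=Ro.from_euler('xyz',[180,0,-85.92],degrees=True).as_matrix()
for zt in (.169,.171,.173):
  d=ray('wrist',(283.1,135.2),.113,c)-ray('wrist',(282.1,149.2),zt,c); print(zt,(T.T@d*1000).round(2))
E
```

```text
0.169 [ 0.77 -0.72 56.  ]
0.171 [ 0.77 -0.46 58.  ]
0.173 [ 0.78 -0.2  60.  ]
```

```bash
python3 -m handwheel '[[[0.08,-0.04,1],0],[[0,0,1.5],0],[[0,0,1.2],0],[[0,0,0.6],0],[[0,0,0],0],[[0,0,0],0],[[0,0,0],0]]'; python3 - <<'E'
from h import *
to([.444,-.1023,.12],-86)
c=viewer.calibration('wrist'); np.savez('w32.npz',**c)
im=viewer.snapshot('wrist')[:,:,::-1].copy(); cv2.imwrite('pics/w32.png',im)
cv2.imwrite('pics/c32.png',cv2.resize(im[120:180,250:310],None,fx=8,fy=8,interpolation=cv2.INTER_CUBIC))
im=viewer.snapshot('scene')[:,:,::-1].copy();cv2.imwrite('pics/s32.png',cv2.resize(im[150:260,290:400],None,fx=5,fy=5,interpolation=cv2.INTER_CUBIC))
E
```

```text
time_s: 37.52
eef_pos: [0.4445, -0.104, 0.0786]
eef_rot: [-180.0, -0.0, -86.0]
contact_force: [0.5, -0.2, -1.8]
opening: 0.0622
t 37.525 pos [ 0.4445 -0.104   0.0786] rot [-1.7996e+02 -3.0000e-02 -8.6000e+01] F [ 0.5 -0.2 -1.8] open 0.0622 | shift cm [-0.17  0.04 -4.14] norm 4.14 turn rad -0.0
```

View pics/c32.png

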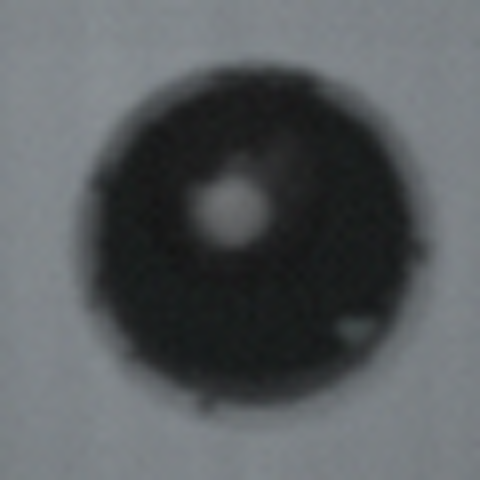

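View pics/s32.png

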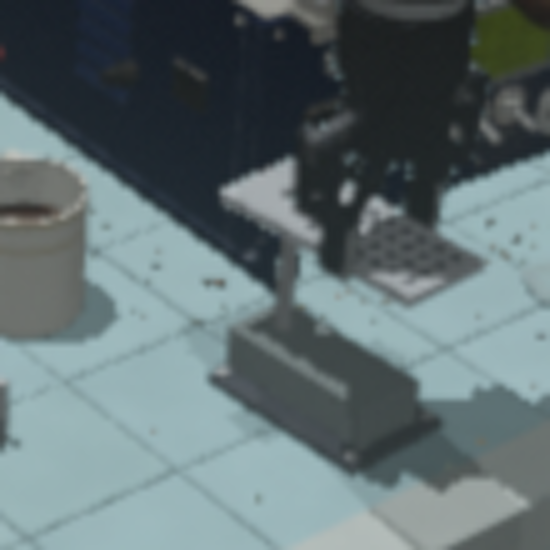

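```bash
python3 - <<'E'
from h import *
c=dict(np.load('w32.npz'))
T=Ro.from_euler('xyz',[180,0,-86],degrees=True).as_matrix()
for zt in (.1275,.1295,.1315):
  d=ray('wrist',(279,146.6),.113,c)-ray('wrist',(282.1,149.2),zt,c); print(zt,(T.T@d*1000).round(2))
to([0,0,0])
E
```

```text
0.1275 [-1.34  0.71 14.5 ]
0.1295 [-1.33  0.96 16.5 ]
0.1315 [-1.32  1.22 18.5 ]
t 37.625 pos [ 0.4444 -0.104   0.0786] rot [-1.7997e+02 -3.0000e-02 -8.6000e+01] F [-0.3 -0.7 -1.9] open 0.0622 | shift cm [-13.47  43.61   7.82] norm 46.31
```

```bash
python3 -m handwheel '[[[-0.13,0.09,0],0],[[0,0,0],0],[[0,0,0.5],0],[[0,0,0.5],0],[[0,0,0],0],[[0,0,0],0],[[0,0,0],0]]'; python3 - <<'E'
from h import *
to([.444,-.1023,.12],-86)
c=viewer.calibration('wrist'); np.savez('w33.npz',**c)
im=viewer.snapshot('wrist')[:,:,::-1].copy(); cv2.imwrite('pics/w33.png',im)
cv2.imwrite('pics/c33.png',cv2.resize(im[120:180,250:310],None,fx=8,fy=8,interpolation=cv2.INTER_CUBIC))
E
```

```text
time_s: 38.5
eef_pos: [0.4433, -0.1026, 0.0683]
eef_rot: [-180.0, -0.0, -86.0]
contact_force: [0.6, -1.4, -1.1]
opening: 0.0622
t 38.5 pos [ 0.4433 -0.1026  0.0683] rot [-1.7999e+02 -1.0000e-02 -8.6000e+01] F [ 0.6 -1.4 -1.1] open 0.0622 | shift cm [-0.03 -0.07 -5.17] norm 5.17 turn rad 0.0
```

View pics/c33.png

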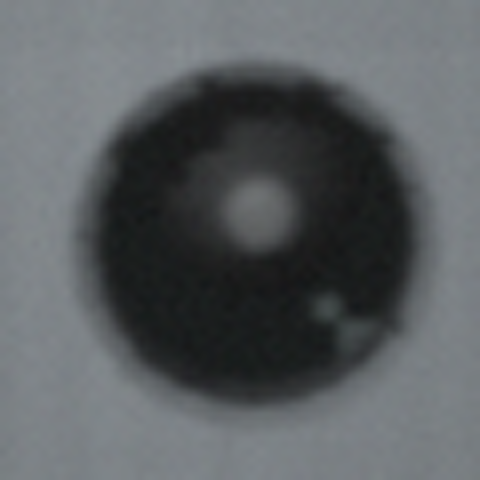

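```bash
python3 - <<'E'
from h import *
c=dict(np.load('w33.npz'))
T=Ro.from_euler('xyz',[180,0,-86],degrees=True).as_matrix()
for zt in (.1175,.1193,.1215):
  d=ray('wrist',(282.4,146.6),.113,c)-ray('wrist',(282.1,149.2),zt,c); print(zt,(T.T@d*1000).round(2))
E
```

```text
0.1175 [ 0.14 -0.49  4.5 ]
0.1193 [ 0.15 -0.26  6.3 ]
0.1215 [0.16 0.02 8.5 ]
```

```bash
python3 -m handwheel '[[[0.02,-0.02,0.5],0],[[0,0,0.5],0],[[0,0,0.5],0],[[0,0,0.5],0],[[0,0,0],0],[[0,0,0],0]]'; python3 - <<'E'
from h import *
to([.444,-.1023,.12],-86)
im=viewer.snapshot('wrist')[:,:,::-1].copy()
cv2.imwrite('pics/c34.png',cv2.resize(im[90:180,240:320],None,fx=6,fy=6,interpolation=cv2.INTER_CUBIC))
E
```

```text
time_s: 39.3
eef_pos: [0.4435, -0.1028, 0.0483]
eef_rot: [-180.0, -0.0, -86.0]
contact_force: [0.0, -0.5, -1.7]
opening: 0.062
t 39.3 pos [ 0.4435 -0.1028  0.0483] rot [-179.99   -0.    -85.99] F [ 0.  -0.5 -1.7] open 0.062 | shift cm [-0.04 -0.06 -7.17] norm 7.17 turn rad 0.0
```

View pics/c34.png

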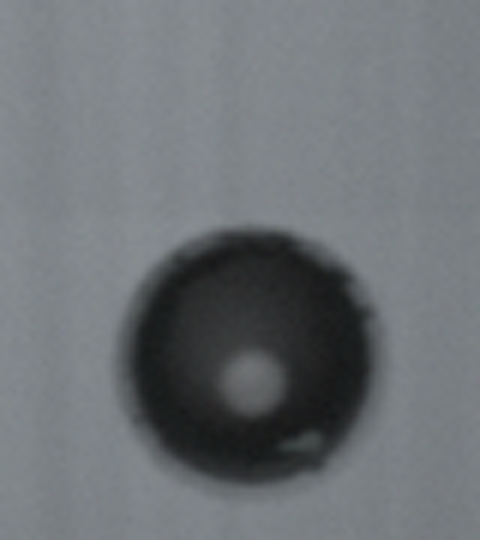

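```bash
python3 -m handwheel '[[[0,0,0.6],0],[[0,0,0.6],0],[[0,0,0.6],0],[[0,0,0.6],0],[[0,0,0.6],0],[[0,0,0.5],0],[[0,0,0],0],[[0,0,0],0]]'; python3 - <<'E'
from h import *
to([.444,-.1023,.12],-86)
im=viewer.snapshot('wrist')[:,:,::-1].copy()
cv2.imwrite('pics/w35.png',im)
im=viewer.snapshot('scene')[:,:,::-1].copy();cv2.imwrite('pics/s35.png',cv2.resize(im[150:260,290:400],None,fx=5,fy=5,interpolation=cv2.INTER_CUBIC))
E
```

```text
time_s: 40.35
eef_pos: [0.4436, -0.1028, 0.0133]
eef_rot: [-180.0, -0.0, -86.0]
contact_force: [-0.9, 0.0, -1.2]
opening: 0.062
t 40.35 pos [ 0.4436 -0.1028  0.0133] rot [-1.7998e+02 -1.0000e-02 -8.6000e+01] F [-0.9  0.  -1.2] open 0.062 | shift cm [ -0.05  -0.05 -10.67] norm 10.67 turn rad -0.0
```

View pics/w35.png

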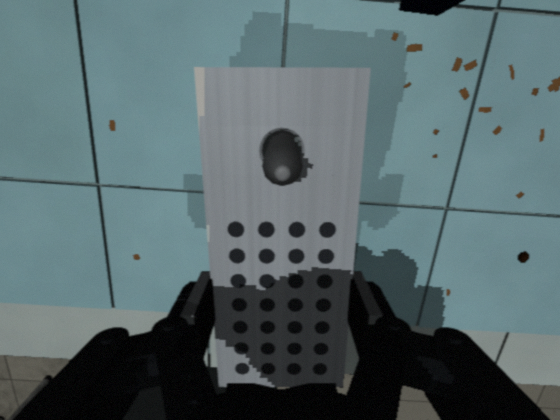

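View pics/s35.png

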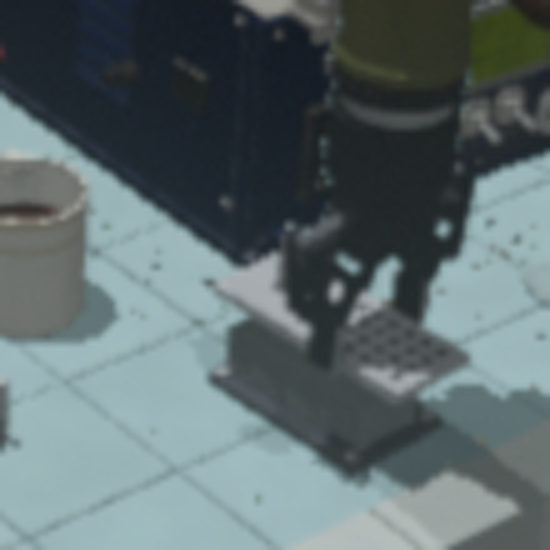

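```bash
python3 -m handwheel '[[[0,0,0.4],0],[[0,0,0.4],0],[[0,0,0.4],0],[[0,0,0.2],0],[[0,0,0],0],[[0,0,0],0]]'; python3 -m handwheel '[[[0,0,0.2],0],[[0,0,0],0],[[0,0,0],0]]'; python3 -m handwheel '[[[0,0,0.2],0],[[0,0,0],0],[[0,0,0],0]]'
```

```text
time_s: 41.2
eef_pos: [0.4435, -0.1028, -0.0007]
eef_rot: [-180.0, -0.0, -86.0]
contact_force: [-0.2, 0.5, -2.2]
opening: 0.062
time_s: 41.58
eef_pos: [0.4434, -0.1028, -0.0028]
eef_rot: [-180.0, -0.0, -86.0]
contact_force: [0.4, 0.1, -3.2]
opening: 0.0619
time_s: 41.95
eef_pos: [0.4433, -0.1028, -0.0048]
eef_rot: [180.0, -0.0, -86.0]
contact_force: [-0.5, -0.2, -2.3]
opening: 0.0619
```

```bash
python3 -m handwheel '[[[0,0,0.2],0],[[0,0,0],0],[[0,0,0],0]]'; python3 -m handwheel '[[[0,0,0.2],0],[[0,0,0],0],[[0,0,0],0]]';  python3 - <<'E'
from h import *
im=viewer.snapshot('scene')[:,:,::-1].copy();cv2.imwrite('pics/s36.png',cv2.resize(im[180:260,320:400],None,fx=7,fy=7,interpolation=cv2.INTER_CUBIC))
E
```

```text
time_s: 42.32
eef_pos: [0.4434, -0.1028, -0.0068]
eef_rot: [180.0, -0.0, -86.0]
contact_force: [-0.6, 0.2, -2.5]
opening: 0.0621
time_s: 42.7
eef_pos: [0.4433, -0.1028, -0.0088]
eef_rot: [180.0, -0.0, -86.0]
contact_force: [-0.3, -0.1, -2.2]
opening: 0.0621
```

View pics/s36.png

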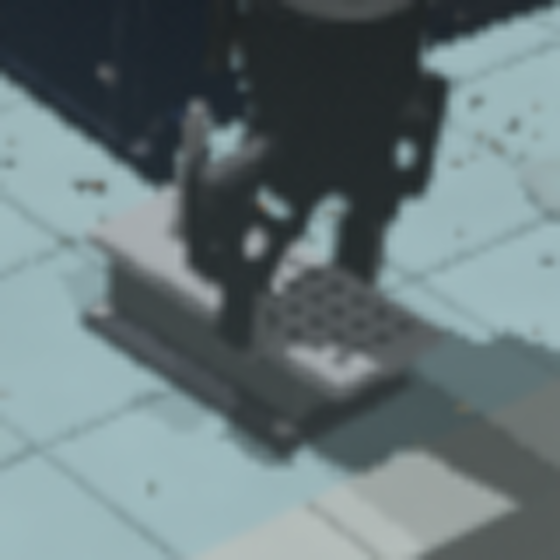

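```bash
python3 -m handwheel '[[[0,0,0.1],0],[[0,0,0],0],[[0,0,0],0]]'; python3 -m handwheel '[[[0,0,0.1],0],[[0,0,0],0],[[0,0,0],0]]'; python3 -m handwheel '[[[0,0,0.1],0],[[0,0,0],0],[[0,0,0],0]]'
```

```text
time_s: 43.12
eef_pos: [0.4434, -0.1028, -0.0093]
eef_rot: [180.0, -0.0, -86.0]
contact_force: [-2.6, 0.5, 5.2]
opening: 0.0624
time_s: 43.5
eef_pos: [0.4434, -0.1029, -0.0093]
eef_rot: [179.9, -0.0, -86.0]
contact_force: [-7.0, 1.1, 15.2]
opening: 0.0623
time_s: 43.88
eef_pos: [0.4433, -0.1029, -0.0094]
eef_rot: [179.9, -0.1, -86.0]
contact_force: [-11.2, 1.8, 26.4]
opening: 0.0621
```

```bash
python3 -m handwheel '[[[0,0,-0.23],0],[[0,0,0],0],[[0,0,0],0]]'; python3 - <<'E'
from h import *
to([.444,-.1023,.12],-86)
im=viewer.snapshot('wrist')[:,:,::-1].copy()
cv2.imwrite('pics/w37.png',im)
im=viewer.snapshot('scene')[:,:,::-1].copy();cv2.imwrite('pics/s37.png',cv2.resize(im[180:260,320:400],None,fx=7,fy=7,interpolation=cv2.INTER_CUBIC))
E
```

```text
time_s: 44.25
eef_pos: [0.4438, -0.1029, -0.0093]
eef_rot: [-180.0, -0.0, -86.0]
contact_force: [-0.4, -0.5, 2.8]
opening: 0.0621
t 44.25 pos [ 0.4438 -0.1029 -0.0093] rot [-1.7996e+02 -2.0000e-02 -8.6000e+01] F [-0.4 -0.5  2.8] open 0.0621 | shift cm [ -0.06  -0.03 -12.93] norm 12.93 turn rad -0.0
```

View pics/w37.png

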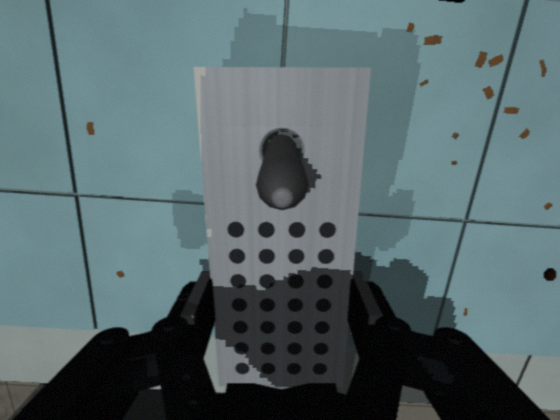

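View pics/s37.png

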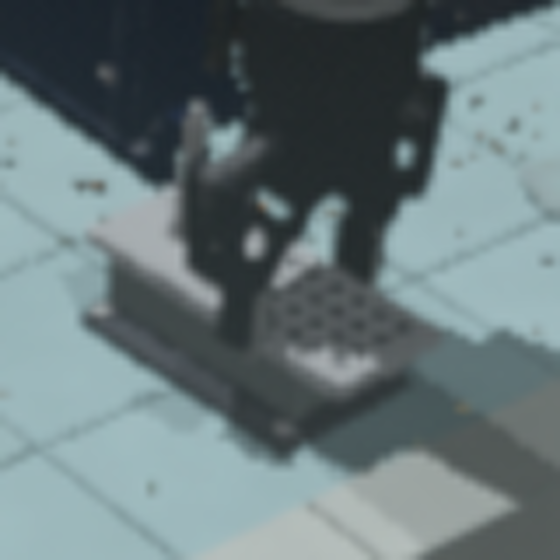

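Contact came at the same reading offset as on the rest, so the plate is seated. I'll release and rise straight up.

```bash
python3 -m handwheel '[[[0,0,0],0],[[0,0,0],0],[[0,0,0],0],[[0,0,0],0],[[0,0,0],0],[[0,0,0],0]]' 8.5; python3 -m handwheel '[[[0,0,-1],0],[[0,0,-2],0],[[0,0,-4],0],[[0,0,-6],0],[[0,0,-6],0],[[0,0,-6],0],[[0,0,0],0],[[0,0,0],0]]';  python3 - <<'E'
from h import *
to([.444,-.1023,.12],-86)
c=viewer.calibration('wrist'); np.savez('w38.npz',**c)
im=viewer.snapshot('wrist')[:,:,::-1].copy(); cv2.imwrite('pics/w38.png',im)
im=viewer.snapshot('scene')[:,:,::-1].copy();cv2.imwrite('pics/s38r.png',im);cv2.imwrite('pics/s38.png',cv2.resize(im[170:310,230:400],None,fx=4.2,fy=4.2,interpolation=cv2.INTER_CUBIC))
E
```

```text
time_s: 45.1
eef_pos: [0.4434, -0.1028, -0.0095]
eef_rot: [-180.0, -0.0, -86.0]
contact_force: [0.7, 0.6, 0.5]
opening: 0.0852
time_s: 46.1
eef_pos: [0.4431, -0.1026, 0.2403]
eef_rot: [180.0, -0.0, -86.0]
contact_force: [0.3, 1.5, -1.6]
opening: 0.0847
t 46.1 pos [ 0.4431 -0.1026  0.2403] rot [ 1.7999e+02 -3.0000e-02 -8.5990e+01] F [ 0.3  1.5 -1.6] open 0.0847 | shift cm [-0.03 -0.1  12.03] norm 12.03 turn rad 0.0
```

View pics/w38.png

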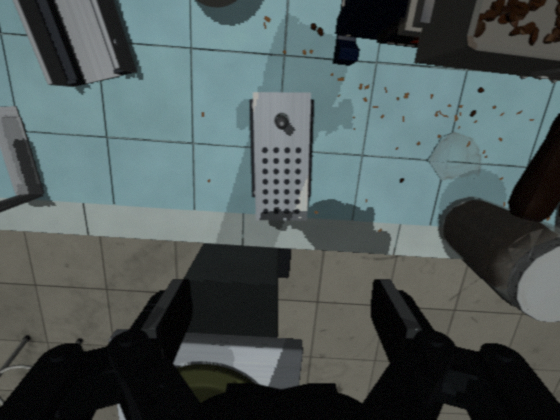

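View pics/s38.png

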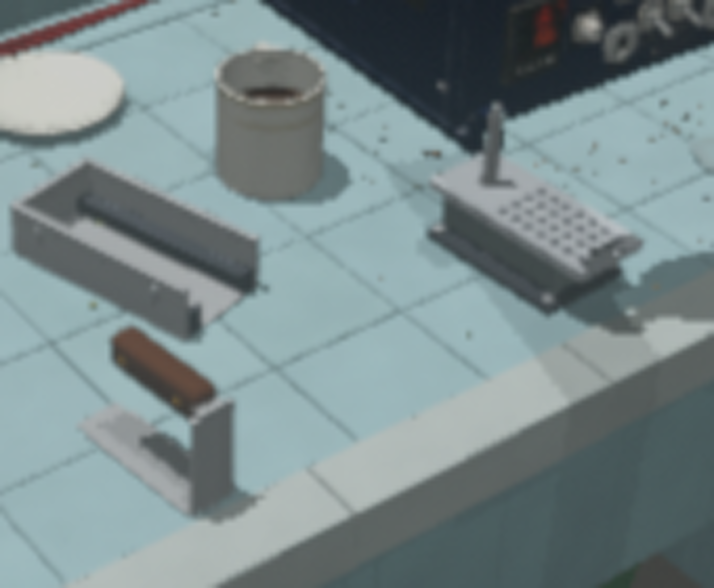

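```bash
python3 - <<'E'
import cv2
im=cv2.imread('pics/w38.png'); cv2.imwrite('pics/c38.png',cv2.resize(im[85:225,240:325],None,fx=4.2,fy=4.2,interpolation=cv2.INTER_CUBIC))
E
```

```text
(no output)
```

View pics/c38.png

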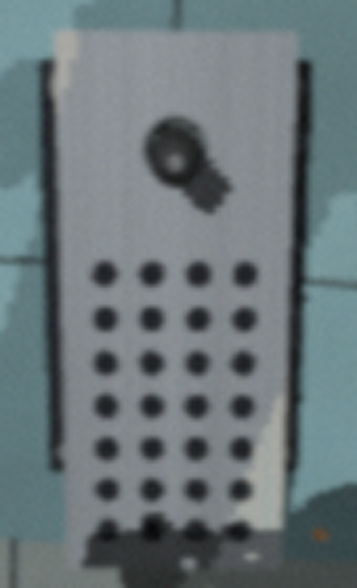

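```bash
python3 - <<'E'
from fit import *
c=dict(np.load('w38.npz'))
p=fit('plate',c,[((75,32,46),(55,31)),((75,-32,46),(299,31)),((-75,-32,46),(283,566)),((-75,32,46),(68,568))],(.467,-.103,4),(240,85),4.2)
print('rod tip',ray('wrist',(240+175/4.2,85+160/4.2),.113,c),'hole',p[:2]+.045*np.array([np.cos(p[2]),np.sin(p[2])]))
for z in (38,42,46,50,54):
  fit('z%d'%z,c,[((75,32,z),(55,31)),((75,-32,z),(299,31)),((-75,-32,z),(283,566)),((-75,32,z),(68,568))],(.467,-.103,4),(240,85),4.2)
a=cv2.imread('pics/top0.png'); b=viewer.snapshot('top')[:,:,::-1].copy(); cv2.imwrite('pics/t38.png',b)
for n,s in [('mug',(165,215,300,335)),('bowl',(245,285,115,156)),('jar',(268,308,415,468))]:
  A=cv2.cvtColor(a,6)[s[0]:s[1],s[2]:s[3]].astype(np.float32);B=cv2.cvtColor(b,6)[s[0]:s[1],s[2]:s[3]].astype(np.float32)
  print(n,cv2.phaseCorrelate(A,B))
E
```

```text
plate [ 0.4664 -0.1037] yaw 3.99 res px [[-0.1, -0.3], [0.1, -0.3], [-0.0, 0.7], [0.1, 0.2]]
rod tip [ 0.51199434 -0.09987989  0.113     ] hole [ 0.51133327 -0.10053355]
z38 [ 0.4657 -0.1037] yaw 3.98 res px [[0.5, 0.6], [-0.6, 0.7], [-0.5, -0.9], [0.6, -1.4]]
z42 [ 0.466  -0.1037] yaw 4.0 res px [[0.2, 0.2], [-0.3, 0.2], [-0.2, -0.1], [0.4, -0.6]]
z46 [ 0.4664 -0.1037] yaw 3.99 res px [[-0.1, -0.3], [0.1, -0.3], [-0.0, 0.7], [0.1, 0.2]]
z50 [ 0.4667 -0.1036] yaw 3.97 res px [[-0.5, -0.8], [0.4, -0.7], [0.2, 1.6], [-0.2, 1.1]]
z54 [ 0.4668 -0.1036] yaw 3.96 res px [[-0.8, -1.0], [0.7, -0.9], [0.5, 2.7], [-0.4, 2.2]]
mug ((-0.013136352328249501, -0.0495198692000649), 0.9938287756178115)
bowl ((0.49876583698592114, 0.034130395187283114), 1.0097984519932006)
jar ((-0.010117562905016086, 0.055376311632770125), 1.0183848313711308)
```

View pics/t38.png

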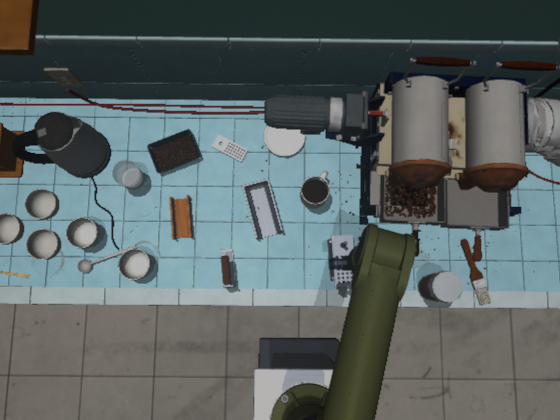

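Everything checks: hole within about 1 mm of the rod, plate top fits z ≈ 44–46 mm and level, bystanders in place and lifter upright. Handing in.

```bash
python3 -c "
from plant import order
print(order.finish_job())"
```

```text
the job is handed in; nothing more can be done
None
```

The plate is on the grader stand with the rod through its hole, and the job was handed in at about 46 s of the 72 s allowed. `finish_job` gives no verdict, so this rests on my own checks.

**What I did:**
- I slid the lifter's blade under the larger plate in the bay and lifted it out. The fingers held only the handle.
- I laid the plate on the rest, drew the lifter out and set it upright on the bare counter.
- I then gripped the plate by its long edges, lined its hole up with the rod in the wrist camera, lowered it slowly to the seat and let go.

**Last checks, before handing in:**
- **Hole and rod:** the hole was about 1 mm from the rod.
- **Plate on seat:** its centre was about 2 mm from the earlier seat estimate. It lay level, with its top fitting about 44–46 mm up where 46 is expected.
- **Lifter:** it stood on its blade in the scene picture. I did not measure its tilt or height again after release.
- **Bystanders:** the mug and jar had not shifted in the top view. The bowl came out half a pixel off, about 1 mm.

**What went wrong or disagreed:**
- **Fingertips:** they sat about 3 cm higher than the reported TCP implied. My first grip closed on air above the handle, touching nothing; I reopened, went lower and corrected for it afterwards.
- **Early wrist measurements:** my first wrist pictures were taken before the arm had settled, and the fits differed from the top camera by 4–6 mm. I re-measured at close range before each fit.
- **Seating force:** pressing the plate onto the seat briefly reached about 26 N at the wrist. I backed off before opening the fingers.

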